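# Set up the vial shaker

## Robot

A 7-joint arm with a two-finger parallel gripper is mounted at the origin on the work surface. World frame = base frame: x ahead of the robot, y to its left, z up, the work surface at z = 0. Lengths are in m, angles in rad, forces in N, time in s.
With the tool pointing down it reaches from about 0.4 to 0.925 m from the base axis. Payload 4.1 kg.
Tool frame: the origin (TCP) lies at the very end of the fingers, on their centre line; the grasp point (between the pads) lies 19 mm behind it; z points along the fingers, y is the line along which they close (so a half turn about z gives the same grasp; the last joint's range is limited). The gripper opens to 85 mm and grips with 20 to 120 N. Pads are 22 mm wide; open, the fingers measure 114 mm over their backs; the gripper's body (76 mm by 85 mm) begins 54 mm behind the grasp point. The pads swing forward as they close: fully open they stand 13 mm farther back than shut.
Start: joints at [-1.292, 0.398, 0.045, 1.537, -0.019, 1.207, -0.051], TCP at [0.24, 0.604, 0.231] pointing down, gripper open.
Joint ranges: [-2.82, 2.82], [-0.49, 2.23], [-1.37, 1.46], [0, 2.46], [-1.36, 4.5], [0.23, 2], [-2.94, 2.94]. Speed limits (rad/s): [2.57, 2.57, 3.14, 3.14, 3.14, 3.14, 3.14].

## Interface

Orientations are given as a unit quaternion [w, x, y, z].
In Python, from station import get_obs, capture, camera_model, sign_off, spot_in gives the robot as it stands.
- The arm moves only by the tool arm_command, never from a script. Its argument "targets" is a list of rows, each a list of 7 numbers: the opening, from 0 (shut) to 1 (fully open), then the shift along the tool's x, y, z in shares of 750 mm (1.0 is 750 mm), then the turn, a rotation vector about the tool's x, y, z in normalised numbers (1 is 90 degrees). A call has 1 to 12 rows; each row is the pose to reach, as a shift and turn from the pose commanded when the call began, along the tool's axes at that moment; what a row does not reach only later rows make up. A row lasts 1/8 s, in which the tool goes at most 62.5 mm and 10.7 degrees, less where a joint would pass 70% of its speed; a pose out of reach is approached as far as the arm can. No shift or turn number may pass 1 either way. A call with a gripper value outside its range is refused whole. The fingers move at their own pace and stop on an object; "squeeze" is the grip in N (left out, the last holds). Time passes only in rows, so rows that repeat a pose let the fingers close. It gives the time, the measured TCP pose, the force, the opening and the grip force at its end, in the units of the state.
- get_obs(): the state, without advancing time (a new reading comes with each control period).
- capture(name): name is "side" or "top"; returns the picture (384x512x3 uint8, red, green, blue); there is no depth.
- camera_model(name): a dict with "fx", "fy", "cx", "cy" (pixels), "k1" (the pictures are not rectified: a ray, as slopes to the right and down, at radius r is drawn at 1 + k1 r^2 times it, then the intrinsics apply), "view" (4x4, takes a point from world to camera coordinates). Camera axes: x right, y down, z forward; pixel columns grow to the right and rows downward; lengths in m; the calibration is good to about 2 mm. A picture is of the moment at which its call begins. camera_model takes no time and is no camera call.
- sign_off(): hands the job in; it is judged then, once.
Trained networks look in the newest picture that a camera, given by its name, has taken for a name from the list of things; names that differ only in an ending like _2 or _b are one class to them, and where a whole thing is asked for, a point or a joint stands for the part that bears it (a point fixed in the world has none). Each returns a list of dicts, best first, with "conf" (0 to 1); they miss things now and then, are a little off and sometimes report something else, mostly with a low value. They report only what shows in the picture. A call takes as long as a camera call. They do not tell look-alikes from the thing itself.
- spot_in(label, camera): "extent" ([left, top, width, height] in pixels, round what is visible of it).
The state is a dict: "time": time; "q": joint angles; "qd": joint speeds; "joint_torque": joint torques, N m; "tool_pos": TCP position; "ee_rot": TCP orientation; "force": force on the tool from outside, world axes, zero at the start; "ft_torque": the same for the moment, N m; "width": finger opening in m; "grip_force": force on a finger pad.
Only numpy, scipy, OpenCV 4.12 (cv2) and the standard library are available. Lean on these libraries where they do the work, as an engineer would, in place of code of your own. Each camera call takes 0.05 s, during which the arm holds its last target. There are 200 camera calls.

## Task

Set up the vial shaker: fit the adapter plate whose holes match the studs fully home and flat on its drive deck, then stand the yellow cup over that plate's hub so that it sits on the plate, then stand the vial in the cup. Lay the plate that does not fit flat in the blue tray, hub up, at any time. Keep the vial upright throughout and leave the pump bottle, steel dish and swab box where they are.

Things in the scene. Friction and masses are not known exactly. Their poses are not given: they have to be found in the camera images.
- shaker: Vial shaker, fixed: white body 150 (x) x 170 (y) mm, control panel on its -x side; centred on top a round grey deck 112 mm across, its flat top 80 mm above the origin. Three 8 mm brass studs with tapered tips stand 16 mm above the deck, 38 mm from its centre, at 0, 120, 240 deg from the shaker's own x axis. Nothing turns. Origin: centre of the underside, z up.
- tray: Open blue plastic tray, fixed to the bench, 180 x 180 mm outside, 22 mm high, walls and floor 5 mm thick. Origin: centre of its underside.
- black_plate: Black adapter plate, loose, about 250 g: 110 x 110 mm square, 8 mm thick, THREE through holes 15 mm across, 38 mm from the centre, at 0, 120, 240 deg from its own x axis. In the middle of its top a round aluminium hub to grip: 28 mm across, 28 mm high (top 3 mm tapered), 36 mm in all above the underside. Origin: centre of the underside, z up along the hub.
- orange_plate: Orange adapter plate, loose, as the black one (110 x 110 x 8 mm, 250 g nominal, same 28 mm hub, 36 mm in all) but with FOUR holes 15 mm across, 38 mm from the centre, at 0, 90, 180 and 270 degrees from its own x axis. Origin: centre of the underside; z up.
- vial_cup: Yellow vial cup, loose, upright, about 150 g: round, 62 mm across, 65 mm high. Underneath a socket 42 mm across, 34 mm deep, that goes over a plate's hub, the cup's lower rim then resting on the plate; on top an open well 42 mm across, its floor 39 mm above the underside (26 mm deep). Origin: centre of the underside, z up.
- vial: Glass vial, loose, 80 g, standing upright: amber body 30 mm across up to 56 mm height, paper band from 6 to 28 mm height, sloping shoulder to 62 mm, aluminium cap 22 mm across up to 75 mm. In the cup its lowest 26 mm are in the well. Origin: centre of the underside; z up.
- pump_bottle: White pump bottle, loose, 60 mm across, 163 mm high; to be left alone. Origin: centre of the underside.
- steel_dish: Steel bowl, loose, 90 mm across, 35 mm high; to be left alone. Origin: centre of the underside.
- swab_box: Blue swab box with a paper panel on top, loose, 100 x 100 x 60 mm; to be left alone. Origin: centre of the underside.
Mind the look-alikes: they are no part of the job. Of the things that look like the vial_cup, the middle-sized one is meant. Several things have the shape of the shaker; the one meant has the colours described above.

How it is judged:
On the way, in this order (a step that is already met when the one before it is completed fails the run):
1. the black plate is home on the shaker's studs (z of black_plate in the frame of shaker between 0.074 and 0.084 m and horizontal distance between black_plate and shaker below 0.008 m and angle between black_plate's own z axis and vertical below 0.06 rad), for 0.2 s.
2. the cup stands over the hub on that plate (all of step 1 and z of vial_cup in the frame of black_plate between 0.004 and 0.012 m and horizontal distance between vial_cup and black_plate below 0.01 m and angle between vial_cup's own z axis and vertical below 0.08 rad), for 0.2 s.
3. the vial stands in the cup (all of step 2 and z of vial in the frame of vial_cup between 0.034 and 0.044 m and horizontal distance between vial and vial_cup below 0.01 m and angle between vial's own z axis and vertical below 0.12 rad), for 0.2 s.
At the end, for the whole second after the job is handed in: Black plate home on the shaker (4 mm in height, 8 mm sideways, level); cup on it over the hub (4, 10 mm), vial in the cup (5, 10 mm), both upright; orange plate flat in the tray, hub up, within 40 mm of its centre; all released, at rest; bystanders within 30 mm of their start (all of step 3 and z of orange_plate in the frame of tray between 0.001 and 0.012 m and angle between orange_plate's own z axis and vertical below 0.08 rad and x of orange_plate in the frame of tray between -0.04 and 0.04 m and y of orange_plate in the frame of tray between -0.04 and 0.04 m and linear speed of each of black_plate, orange_plate, vial_cup, vial below 0.02 m/s and distance of each of pump_bottle, steel_dish, swab_box from where it was at the start of the episode below 0.03 m); the robot touches nothing.
It fails at once if the vial is tipped by more than about 35 degrees (angle between vial's own z axis and vertical above 0.6 rad).
It fails at once if the pump bottle is moved by more than 30 mm (distance of pump_bottle from where it was at the start of the episode above 0.03 m).
It fails at once if the steel dish is moved by more than 30 mm (distance of steel_dish from where it was at the start of the episode above 0.03 m).
It fails at once if the swab box is moved by more than 30 mm (distance of swab_box from where it was at the start of the episode above 0.03 m).
It also fails if it takes over 141 s, if anything falls off the work surface, if the arm or the gripper's body presses on something with over 40 N, if the wrist force passes 120 N, or if a joint passes its speed limit or range.

## Working session

There is one attempt and no reset: what is moved stays moved. The work goes in short steps, Python scripts to look and compute and a tool call to move; the robot and the scene stay as the last step left them, time stands still between calls to the robot, and variables do not carry over. Pictures are saved under pics/ and viewed, at most 14 in all, crops included, and the job is handed in when it is done.

Besides the shell and the picture viewer there is one more tool, called as name([rows], argument=value, ...), one row to a line, values as JSON. arm_command: Moves the arm, as the interface text tells. Its arguments: {"type":"object","properties":{"targets":{"type":"array","items":{"type":"array","items":{"type":"number"}}},"squeeze":{"type":"number"}},"required":["targets"]}

```bash
ls; mkdir -p pics; python3 - <<'E'
from station import *
import cv2
o=get_obs();print(o)
for c in("top","side"):
    im=capture(c);cv2.imwrite(f"pics/{c}0.png",im[:,:,::-1]);m=camera_model(c);print(c,m)
    for l in["shaker","tray","black_plate","orange_plate","vial_cup","vial","pump_bottle","steel_dish","swab_box"]:
        print(l,[([round(v) for v in d["extent"]],round(d["conf"],2)) for d in spot_in(l,c)])
E
```

```text
pics
{'time': 0.0, 'q': array([-1.29197887,  0.3991822 ,  0.04505633,  1.53785305, -0.01868124,
        1.20687524, -0.05069691]), 'qd': array([-1.87564111e-03, -8.46249546e-05, -6.75946019e-04,  7.65463213e-04,
        2.51561759e-03,  6.19087931e-04,  1.09598437e-03]), 'joint_torque': array([-6.09831750e-04, -4.75124788e+01,  1.36447258e+00, -2.54231250e+01,
        1.16214092e-02,  9.14701988e-03, -1.55842127e-05]), 'tool_pos': array([0.23955126, 0.6035889 , 0.23028223]), 'ee_rot': array([-9.99406968e-05,  1.87737146e-01,  9.82218848e-01, -9.43037837e-04]), 'force': array([-0.31750948,  0.10193078, -0.29477698]), 'ft_torque': array([-0.00116098,  0.00603421,  0.01495239]), 'grip_force': 0.0, 'width': 0.08525844681907235}
top {'fx': 465.2925315017236, 'fy': 465.2925315017236, 'cx': 261.306761110928, 'cy': 182.0348554816137, 'k1': 0.05565710766061885, 'view': array([[ 6.94487678e-03, -9.99850564e-01, -1.58309446e-02,
        -6.05146270e-04],
       [-9.84018296e-01, -4.01622816e-03, -1.78022088e-01,
         5.29946169e-01],
       [ 1.77931905e-01,  1.68142806e-02, -9.83899140e-01
[... 658 characters left out ...]
385492419255836, 'view': array([[ 0.85383496, -0.52052699, -0.00418486, -0.45256262],
       [-0.35449475, -0.575563  , -0.73692653,  0.21777989],
       [ 0.3811815 ,  0.63069714, -0.6759599 ,  0.73980551],
       [ 0.        ,  0.        ,  0.        ,  1.        ]])}
shaker [([290, 256, 128, 128], 0.73), ([149, 287, 131, 97], 0.72)]
tray [([146, 102, 73, 48], 0.91)]
black_plate [([255, 146, 45, 31], 0.82)]
orange_plate [([219, 220, 63, 55], 0.98)]
vial_cup [([166, 189, 19, 21], 0.89), ([199, 158, 24, 33], 0.78), ([170, 130, 34, 42], 0.78)]
vial [([315, 191, 16, 24], 0.87)]
pump_bottle [([380, 178, 38, 60], 0.85)]
steel_dish [([319, 147, 33, 21], 0.74)]
swab_box [([247, 97, 47, 40], 0.63)]
```

```bash
python3 - <<'E'
import cv2
a=cv2.imread("pics/top0.png");cv2.imwrite("pics/top0x.png",cv2.resize(a[60:384,50:480],(796,600),interpolation=cv2.INTER_CUBIC))
a=cv2.imread("pics/side0.png");cv2.imwrite("pics/side0x.png",cv2.resize(a,(800,600),interpolation=cv2.INTER_CUBIC))
E
```

```text
(no output)
```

View pics/top0x.png

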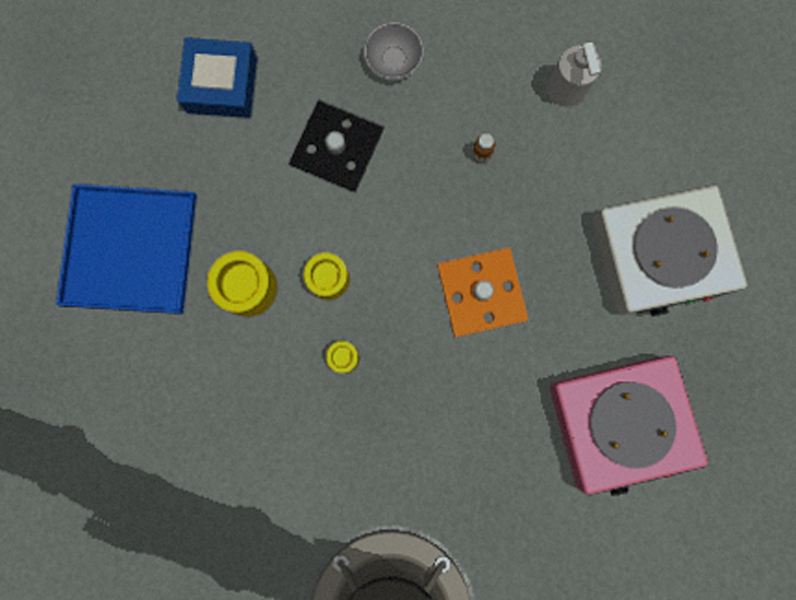

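View pics/side0x.png

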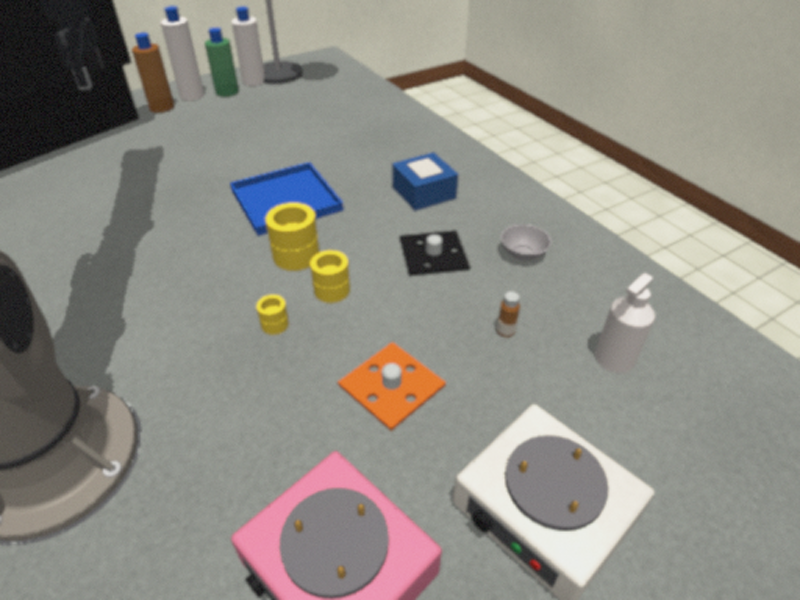

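The top view shows the white shaker at crop (675,250) with three studs. The pink one is a decoy. The black plate is at (336,142) and the orange plate at (482,292). The middle-sized cup is at (325,275), the vial at (484,147) and the tray at (128,250). The side view agrees. Next I'll fit poses to silhouettes in both cameras.

```bash
cat > h.py <<'E'
import numpy as np,cv2
from scipy.optimize import minimize
from scipy.spatial.transform import Rotation as R
from station import *
CM={c:camera_model(c) for c in("top","side")}
def proj(P,c):
    m=CM[c];P=np.atleast_2d(P)@m["view"][:3,:3].T+m["view"][:3,3]
    s=P[:,:2]/P[:,2:];s=s*(1+m["k1"]*(s**2).sum(1,keepdims=True))
    return s*[m["fx"],m["fy"]]+[m["cx"],m["cy"]]
def unproj(uv,c,z):
    m=CM[c];d=(np.array(uv,float)-[m["cx"],m["cy"]])/[m["fx"],m["fy"]];s=d.copy()
    for _ in range(9): s=d/(1+m["k1"]*(s@s))
    V=m["view"];r=V[:3,:3].T@np.r_[s,1];o=-V[:3,:3].T@V[:3,3]
    return (o+r*(z-o[2])/r[2])[:2]
def cyl(r,z0,z1,n=48):
    a=np.arange(n)*2*np.pi/n;return np.array([[r*np.cos(t),r*np.sin(t),z] for z in(z0,z1) for t in a])
def box(x,y,z0,z1): return np.array([[i*x/2,j*y/2,z] for i in(-1,1) for j in(-1,1) for z in(z0,z1)])
S=4
def sil(parts,p,c,z=0):
    x,y,t=p;M=np.array([[np.cos(t),-np.sin(t),0],[np.sin(t),np.cos(t),0],[0,0,1]])
    im=np.zeros((384*S,512*S),np.uint8)
    for P in parts:
        uv=proj(P@M.T+[x,y,z],c)
        cv2.fillConvexPoly(im,cv2.convexHull(((uv+.5)*S*16).astype(np.int32)),1,shift=4)
    return im
def mask(im,f,near):
    hsv=cv2.cvtColor(cv2.GaussianBlur(im,(3,3),0),cv2.COLOR_RGB2HSV).astype(int)
    m=f(hsv).astype(np.uint8);roi=np.zeros_like(m);x,y,w,h=[int(v) for v in near];roi[max(0,y-6):y+h+6,max(0,x-6):x+w+6]=1
    m*=roi;cs,_=cv2.findContours(m,cv2.RETR_EXTERNAL,cv2.CHAIN_APPROX_NONE);k=max(cs,key=cv2.contourArea)
    o=np.zeros_like(m);cv2.drawContours(o,[k],-1,1,-1);return o
def fit(parts,masks,p0,z=0,yaw=True):
    big={c:cv2.resize(m*255,None,fx=S,fy=S,interpolation=cv2.INTER_LINEAR)>127 for c,m in masks.items()}
    def cost(q):
        p=(q[0],q[1],q[2]*5 if yaw else 0);s=0
        for c,b in big.items():
            a=sil(parts,p,c,z)>0;s+=1-(a&b).sum()/(a|b).sum()
        return s
    q0=np.array([p0[0],p0[1],p0[2]/5])
    sx=np.array([q0]+[q0+d for d in np.diag([.008,.008,.03])])
    r=minimize(cost,q0,method="Nelder-Mead",options=dict(initial_simplex=sx,xatol=1e-5,fatol=1e-5))
    return r.x*[1,1,5],r.fun/len(big)
def rows(*wps):
    """wps: (x,y,z,yawturn_deg about world z) -> tool shift mm & rotvec from current pose"""
    o=get_obs();q=o["ee_rot"];Rt=R.from_quat([q[1],q[2],q[3],q[0]])
    for x,y,z,y2 in wps:
        d=Rt.inv().apply(np.array([x,y,z])-o["tool_pos"])*1000
        print("shift",d.round(1),"rotz",round(-np.radians(y2),4))
E
cat > m.py <<'E'
from h import *
ims={c:cv2.imread(f"pics/{c}0.png")[:,:,::-1].copy() for c in("top","side")}
yel=lambda h:(abs(h[...,0]-29)<7)&(h[...,1]>130)&(h[...,2]>60)
ora=lambda h:(h[...,0]<20)&(h[...,1]>150)&(h[...,2]>100)
blk=lambda h:(h[...,2]<50)
blu=lambda h:(abs(h[...,0]-110)<15)&(h[...,1]>130)
amb=lambda h:((h[...,0]<22)|(h[...,0]>172))&(h[...,1]>90)
pl=[box(.11,.11,0,.008)]
def go(n,parts,f,rt,rs,ztop,yaw,use=("top","side")):
    mk={c:mask(ims[c],f,r) for c,r in(("top",rt),("side",rs)) if c in use}
    x,y=unproj([rt[0]+rt[2]/2,rt[1]+rt[3]/2],"top",ztop/2)
    best=None
    for y0 in ([0,.5,1,-.5] if yaw else [0]):
        r=fit(parts,mk,(x,y,y0),yaw=yaw)
        if best is None or r[1]<best[1]:best=r
    print(n,best[0].round(4),round(best[1],4))
    for c in use: print("  ",c,fit(parts,{c:mk[c]},best[0],yaw=yaw)[0].round(4))
go("black",pl,blk,[208,115,49,49],[255,146,45,31],.008,1)
go("orange",pl,ora,[285,193,48,45],[219,220,63,55],.008,1)
go("cup",[cyl(.031,0,.065)],yel,[213,198,24,29],[199,158,24,33],.065,0)
go("tray",[box(.18,.18,0,.022)],blu,[77,160,81,71],[146,102,73,48],.02,1)
go("vialbody",[cyl(.015,.028,.056),np.vstack([cyl(.015,.056,.056),cyl(.011,.062,.062)])],amb,[306,131,12,18],[315,191,16,24],.05,0,)
gry=lambda h:(h[...,1]<60)&(h[...,2]<140)&(h[...,2]>70)
brs=lambda h:(h[...,0]<28)&(h[...,1]>90)
for c,r in(("top",[371,163,84,65]),("side",[290,256,128,128])):
    hsv=cv2.cvtColor(ims[c],cv2.COLOR_RGB2HSV).astype(int);m=brs(hsv).astype(np.uint8)
    n,l,st,ce=cv2.connectedComponentsWithStats(m)
    for i in range(1,n):
        u,v=ce[i]
        if r[0]<u<r[0]+r[2] and r[1]<v<r[1]+r[3] and st[i,4]>4: print(c,"stud",ce[i].round(1),st[i,4],unproj(ce[i],c,.09).round(4))
for c,b in(("top",(208,115,49,49)),("top",(285,193,48,45))):
    x,y,w,h=b;hsv=cv2.cvtColor(ims[c],cv2.COLOR_RGB2HSV).astype(int)[y:y+h,x:x+w]
    f=(hsv[...,2]>60)&(hsv[...,1]<100)
    n,l,st,ce=cv2.connectedComponentsWithStats(f.astype(np.uint8))
    for i in range(1,n):
        if 6<st[i,4]<120: print(c,"hole/hub",(ce[i]+[x,y]).round(1),st[i,4],unproj(ce[i]+[x,y],c,.008).round(4),unproj(ce[i]+[x,y],c,.036).round(4))
E
python3 m.py
```

```text
black [0.6628 0.0894 1.1728] 0.2196
   top [0.6628 0.0894 1.1729]
   side [0.6658 0.0944 1.1423]
orange [ 0.442  -0.1296  0.2296] 0.0553
   top [ 0.4414 -0.13    0.2325]
   side [ 0.4438 -0.1284  0.2117]
cup [ 0.4593  0.0967 -0.0916] 0.1612
   top [ 0.4598  0.0967 -0.0215]
   side [ 0.4608  0.1019 -0.1799]
tray [ 0.5031  0.3936 -0.0699] 0.1679
   top [ 0.5028  0.394  -0.0646]
   side [ 0.506   0.4005 -0.0844]
vialbody [ 0.6505 -0.1313  0.0506] 0.5193
   top [ 0.6484 -0.1306  0.115 ]
   side [ 0.6549 -0.1307 -0.0226]
top stud [411.6 177.8] 8 [ 0.5349 -0.382 ]
top stud [430.4 196.7] 9 [ 0.4864 -0.4263]
top stud [405.1 202.1] 10 [ 0.4722 -0.3626]
top stud [431.8 221.2] 9 [ 0.4243 -0.4259]
side stud [369.1 290. ] 23 [ 0.5356 -0.3839]
side stud [334.6 298.2] 22 [ 0.4733 -0.3642]
side stud [366.8 323.7] 23 [ 0.4875 -0.4279]
side stud [342.3 361.1] 42 [ 0.4133 -0.4526]
top hole/hub [236.8 126.4] 19 [0.6961 0.0731] [0.6875 0.0711]
top hole/hub [230.7 136. ] 96 [0.668  0.0897] [0.66   0.0873]
top hole/hub [218. 140.] 21 [0.6563 0.1252] [0.6486 0.122 ]
top hole/hub [239.1 149. ] 20 [0.6304 0.0656] [0.6233 0.0638]
top hole/hub [306.8 203.8] 20 [ 0.4775 -0.1213] [ 0.4737 -0.119 ]
top hole/hub [310.8 216.4] 92 [ 0.4429 -0.1319] [ 0.4399 -0.1294]
top hole/hub [324. 214.] 21 [ 0.4497 -0.1676] [ 0.4466 -0.1643]
top hole/hub [296.5 220.2] 18 [ 0.4323 -0.0931] [ 0.4296 -0.0914]
top hole/hub [313.5 231. ] 18 [ 0.4036 -0.1386] [ 0.4015 -0.1359]
top hole/hub [326.6 236.1] 38 [ 0.3903 -0.1734] [ 0.3885 -0.17  ]
```

```bash
cat > ov.py <<'E'
from h import *
ims={c:cv2.imread(f"pics/{c}0.png") for c in("top","side")}
items=[("black",[box(.11,.11,0,.008),cyl(.014,.008,.036)],(.6628,.0894,1.1728)),
("cup",[cyl(.031,0,.065),cyl(.031,.065,.065)],(.4598,.0967,0)),
("vial",[cyl(.015,0,.056),cyl(.011,.062,.075)],(.651,-.131,0)),
("shaker",[cyl(.056,.08,.08)]+[cyl(.004,.08,.096)+[.038*np.cos(a),.038*np.sin(a),0] for a in np.radians([0,120,240])],(.4983,-.391,np.radians(12.6)))]
out=[]
for c in ims:
    row=[]
    for n,parts,p in items:
        k=3 if n=="shaker" else 6; w=200//k//2
        big=cv2.resize(ims[c],None,fx=k,fy=k,interpolation=cv2.INTER_CUBIC)
        x,y,t=p;M=R.from_euler("z",t).as_matrix()
        for P in parts:
            uv=((proj(P@M.T+[x,y,0],c)+.5)*k).astype(np.int32);cv2.polylines(big,[cv2.convexHull(uv)],True,(0,255,0),1)
        ctr=((proj([[x,y,.03]],c)[0])*k).astype(int)
        big=cv2.copyMakeBorder(big,150,150,150,150,cv2.BORDER_CONSTANT)
        row.append(big[ctr[1]+150-150:ctr[1]+150+150,ctr[0]+150-100:ctr[0]+150+100])
    out.append(np.hstack(row))
cv2.imwrite("pics/ov0.png",np.vstack(out))
E
python3 ov.py
```

```text
(no output)
```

View pics/ov0.png

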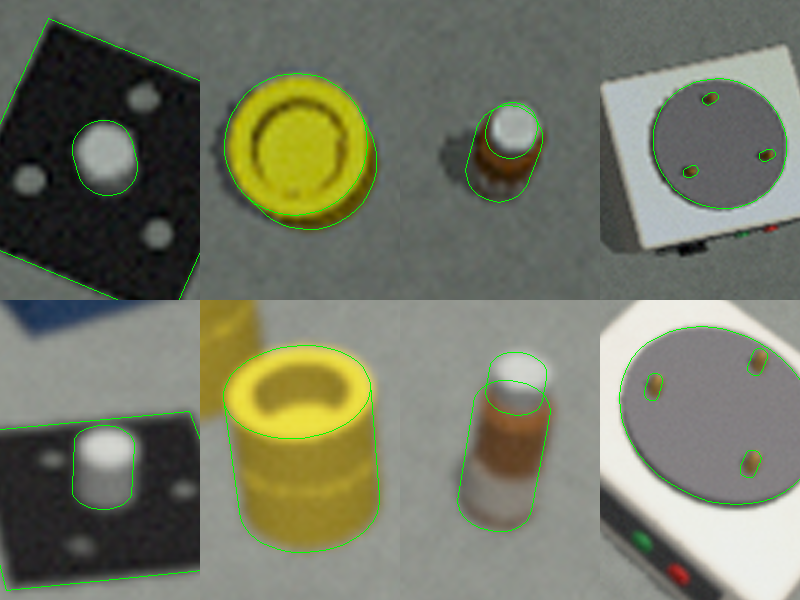

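The overlays match both pictures to within about 1 mm: black plate, cup, vial, and shaker with its studs. Next is the move over the black plate.

```bash
python3 -c "
from h import *
rows((.663,.089,.2,-40),(.663,.089,.06,-40),(.663,.089,.011,-40))"
```

```text
shift [-583.4 -322.8   31.3] rotz 0.6981
shift [-583.4 -322.9  171.3] rotz 0.6981
shift [-583.4 -322.9  220.3] rotz 0.6981
```

The rows are not in the units I measure in: shifts go in shares of 750 mm and turns go in shares of 90 degrees. I convert before sending: -583 mm / 750 = -0.7773, -550 mm / 750 = -0.7333, 0.698 rad / 1.5708 = 0.4444.

arm_command([
  [1,-0.0667,-0.0373,0.0267,0,0,0.0637],
  [1,-0.1333,-0.0733,0.04,0,0,0.1273],
  [1,-0.2,-0.1107,0.04,0,0,0.191],
  [1,-0.2667,-0.1467,0.04,0,0,0.2546],
  [1,-0.3333,-0.184,0.04,0,0,0.3183],
  [1,-0.4,-0.2213,0.04,0,0,0.382],
  [1,-0.4667,-0.2587,0.04,0,0,0.4444],
  [1,-0.5333,-0.296,0.04,0,0,0.4444],
  [1,-0.6,-0.3333,0.04,0,0,0.4444],
  [1,-0.6667,-0.3693,0.04,0,0,0.4444],
  [1,-0.7333,-0.4067,0.04,0,0,0.4444],
  [1,-0.7773,-0.4307,0.04,0,0,0.4444],
], squeeze=60)

```text
time: 2.5
tool_pos: [0.664, 0.0856, 0.2014]
ee_rot: [0.001, 0.514, 0.858, -0.0]
force: [0.4, -0.4, 0.1]
width: 0.0857
grip_force: 0.0
```

```bash
python3 -c "
from h import *
o=get_obs();print(o['tool_pos'],o['q'],o['time'])
rows((.663,.089,.06,0),(.663,.089,.011,0))"
```

```text
[0.66400876 0.08555783 0.20144825] [-0.47723787  0.48310479  0.40609366  1.52910868 -0.19922028  1.16991404
  0.45724025] 2.5
shift [  3.7   0.7 141.4] rotz -0.0
shift [  3.8   0.7 190.4] rotz -0.0
```

To row units: 165 mm / 750 = 0.22, 140 mm / 750 = 0.1867.

arm_command([
  [1,0,0,0.0667,0,0,0],
  [1,0,0,0.1333,0,0,0],
  [1,0,0,0.1867,0,0,0],
  [1,0,0,0.22,0,0,0],
  [1,0,0,0.22,0,0,0],
  [1,0,0,0.22,0,0,0],
])

```text
time: 3.25
tool_pos: [0.6636, 0.089, 0.0376]
ee_rot: [0.001, 0.512, 0.859, 0.001]
force: [0.2, 0.3, -0.6]
width: 0.0854
grip_force: 0.0
```

```bash
python3 -c "
from h import *
o=get_obs();print(o['tool_pos'],o['time'],o['force'])
rows((.663,.089,.011,0))
cv2.imwrite('pics/s1.png',cv2.resize(capture('side')[:,:,::-1][80:280,150:417],(800,600),interpolation=2))"
```

```text
[0.66362999 0.0890337  0.03760057] 3.25 [ 0.15675894  0.30482406 -0.55378591]
shift [ 0.3 -0.6 26.6] rotz -0.0
```

View pics/s1.png

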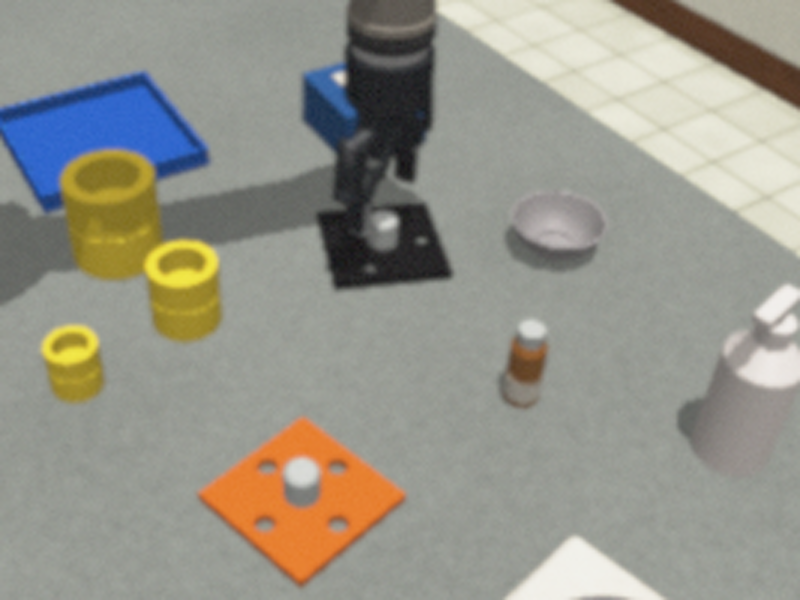

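The fingers straddle the black plate's hub, which is at about (382,232). Going down and gripping.

To row units: 26 mm / 750 = 0.0347, 15 mm / 750 = 0.02.

arm_command([
  [1,0,0,0.02,0,0,0],
  [1,0,0,0.0347,0,0,0],
  [1,0,0,0.0347,0,0,0],
  [0.2,0,0,0.0347,0,0,0],
  [0.2,0,0,0.0347,0,0,0],
  [0.2,0,0,0.0347,0,0,0],
  [0.2,0,0,0.0347,0,0,0],
  [0.2,0,0,0.0347,0,0,0],
])

```text
time: 4.3
tool_pos: [0.6634, 0.0892, 0.0111]
ee_rot: [0.001, 0.512, 0.859, 0.001]
force: [0.9, 0.1, 3.2]
width: 0.026
grip_force: 59.5
```

To row units: -190 mm / 750 = -0.2533, -160 mm / 750 = -0.2133.

arm_command([
  [0.1,0,0,-0.0267,0,0,0],
  [0.1,0,0,-0.08,0,0,0],
  [0.1,0,0,-0.1467,0,0,0],
  [0.1,0,0,-0.2133,0,0,0],
  [0.1,0,0,-0.2533,0,0,0],
  [0.1,0,0,-0.2533,0,0,0],
], squeeze=80)

```text
time: 5.05
tool_pos: [0.6638, 0.0887, 0.2034]
ee_rot: [0.002, 0.512, 0.859, 0.002]
force: [0.4, 0.0, -3.2]
width: 0.0254
grip_force: 79.2
```

```bash
python3 -c "
from h import *
o=get_obs();print(o['tool_pos'],o['q'],o['force'],o['width'])
rows((.498,-.391,.20,-84.5),(.498,-.391,.13,-84.5),(.498,-.391,.091,-84.5))"
```

```text
[0.66378224 0.08868533 0.20336465] [-0.48328414  0.47941729  0.40828742  1.53055728 -0.20092417  1.16794333
  0.45662361] [ 0.44421329  0.0127945  -3.23700348] 0.025405450408537675
shift [-343.5 -373.7    2. ] rotz 1.4748
shift [-343.4 -374.    72. ] rotz 1.4748
shift [-343.3 -374.2  111. ] rotz 1.4748
```

To row units: -374 mm / 750 = -0.4987, -343 mm / 750 = -0.4573, 1.475 rad / 1.5708 = 0.939.

arm_command([
  [0.1,-0.0333,-0.0333,0,0,0,0.0637],
  [0.1,-0.0733,-0.08,0,0,0,0.1401],
  [0.1,-0.1133,-0.1267,0,0,0,0.2292],
  [0.1,-0.1573,-0.1733,0,0,0,0.3183],
  [0.1,-0.2,-0.22,0,0,0,0.4074],
  [0.1,-0.2427,-0.2667,0,0,0,0.4966],
  [0.1,-0.2853,-0.3133,0,0,0,0.5857],
  [0.1,-0.328,-0.36,0,0,0,0.6748],
  [0.1,-0.3733,-0.4067,0,0,0,0.7639],
  [0.1,-0.4133,-0.4493,0,0,0,0.8467],
  [0.1,-0.444,-0.4827,0,0,0,0.9104],
  [0.1,-0.4573,-0.4987,0,0,0,0.939],
])

```text
time: 6.55
tool_pos: [0.4937, -0.3917, 0.1983]
ee_rot: [-0.001, 0.957, 0.289, -0.002]
force: [0.0, 0.1, -2.8]
width: 0.0252
grip_force: 79.2
```

To row units: 70 mm / 750 = 0.0933, 60 mm / 750 = 0.08.

arm_command([
  [0.1,0,0,0.0267,0,0,0],
  [0.1,0,0,0.0533,0,0,0],
  [0.1,0,0,0.08,0,0,0],
  [0.1,0,0,0.0933,0,0,0],
  [0.1,0,0,0.0933,0,0,0],
  [0.1,0,0,0.0933,0,0,0],
])

```text
time: 7.3
tool_pos: [0.4968, -0.391, 0.131]
ee_rot: [0.001, 0.957, 0.291, 0.0]
force: [0.9, -0.3, -3.7]
width: 0.0255
grip_force: 79.2
```

```bash
cat > see.py <<'E'
from h import *
import sys
o=get_obs();print(o['tool_pos'],o['time'],o['force'])
q=o['ee_rot'];Rt=R.from_quat([q[1],q[2],q[3],q[0]]);print("tilt",Rt.apply([0,0,1]).round(3),"yaxis",np.degrees(np.arctan2(*Rt.apply([0,1,0])[1::-1])).round(2))
a=capture('top')[:,:,::-1];b=capture('side')[:,:,::-1]
np.save('last_top.npy',a);np.save('last_side.npy',b)
def crop(im,c,p,w):
    u,v=proj([p],c)[0].astype(int);x=int(np.clip(u-w//2,0,512-w));y=int(np.clip(v-w//2,0,384-w))
    return cv2.resize(im[y:y+w,x:x+w],(400,400),interpolation=2)
p=[float(v) for v in sys.argv[2:5]];w=int(sys.argv[5])
cv2.imwrite('pics/%s.png'%sys.argv[1],np.hstack([crop(a,'top',p,w),crop(b,'side',p,int(w*1.3))]))
E
python3 see.py s2 .498 -.391 .1 110
```

```text
[ 0.49682577 -0.39101458  0.13097754] 7.3 [ 0.92137093 -0.29229068 -3.66748796]
tilt [ 0.001 -0.001 -1.   ] yaxis -56.14
```

View pics/s2.png

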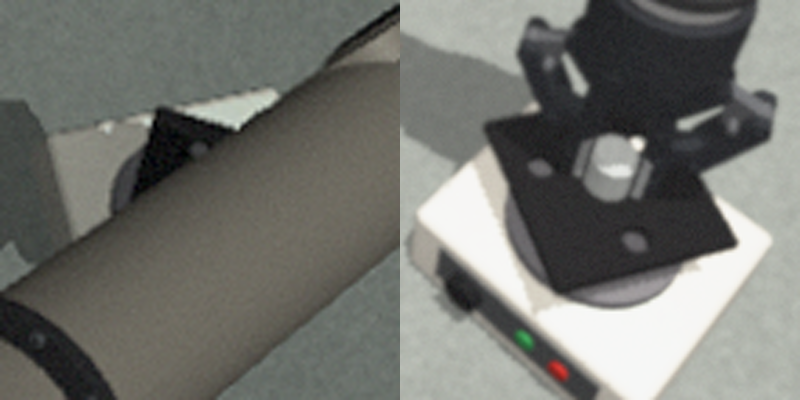

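The side view shows the plate held level above the deck, with two holes visible at about (540,168) and (635,242). I'll check this against the predicted pose.

```bash
cat > ov2.py <<'E'
from h import *
b=np.load('last_side.npy');k=5
big=cv2.resize(b,None,fx=k,fy=k,interpolation=cv2.INTER_CUBIC)
o=get_obs();x,y,z=o['tool_pos'];z-=.0115
M=R.from_euler("z",-107.4,degrees=True).as_matrix()
def dr(P,col): cv2.polylines(big,[cv2.convexHull(((proj(P,'side')+.5)*k).astype(np.int32))],True,col,1)
P0=np.array([x,y,z])
dr(box(.11,.11,.008,.008)@M.T+P0,(0,255,0));dr(cyl(.014,.036,.036)@M.T+P0,(0,255,0))
for a in np.radians([0,120,240]): dr((cyl(.0075,.008,.008)+[.038*np.cos(a),.038*np.sin(a),0])@M.T+P0,(0,255,0))
u,v=(proj([P0],'side')[0]*k).astype(int)
cv2.imwrite('pics/ov2.png',big[v-330:v+170,u-300:u+300])
E
python3 ov2.py
```

```text
(no output)
```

View pics/ov2.png

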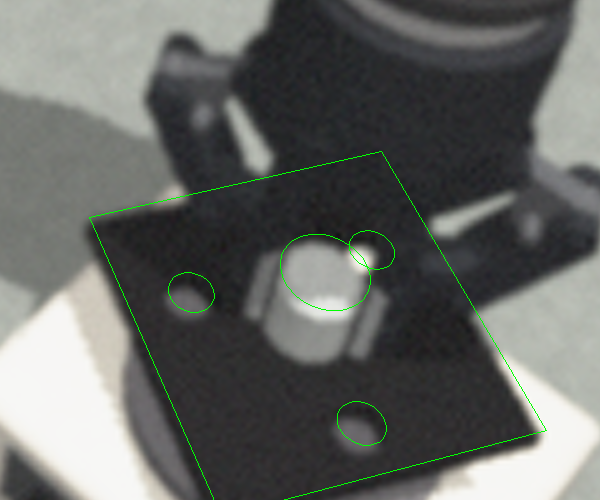

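```bash
sed -e "s/'side'/'top'/g;s/last_side/last_top/;s/k=5/k=7/;s/ov2.png/ov3.png/;s/-330:v+170/-300:v+200/" ov2.py > ov3.py; sed -i "s/big\[v-300:v+200,u-300:u+300\]/big[v-350:v+150,u-350:u+250]/" ov3.py; python3 ov3.py
```

```text
(no output)
```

View pics/ov3.png

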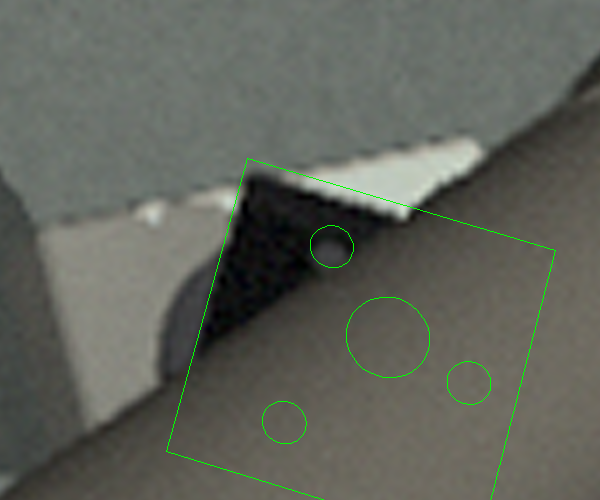

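The observed plate sits about 4–5 mm from the prediction along tool x. I'll measure that by edge fitting.

```bash
cat > ef.py <<'E'
from h import *
from scipy.optimize import least_squares
from scipy.ndimage import map_coordinates
def edgefit(yaw0,p0,verbose=True):
    G={c:cv2.GaussianBlur(cv2.cvtColor(np.ascontiguousarray(np.load(f'last_{c}.npy')),cv2.COLOR_BGR2GRAY),(3,3),0).astype(float) for c in("top","side")}
    cor=.055*np.array([[1,1],[-1,1],[-1,-1],[1,-1]]);sd=[]
    for i in range(4):
        for t in np.linspace(.03,.97,30): sd.append(np.r_[cor[i]*(1-t)+cor[(i+1)%4]*t,.008])
    sd=np.array(sd);nrm=np.repeat(np.array([[0,1,0],[-1,0,0],[0,-1,0],[1,0,0.]]),30,0)
    def tf(P,p): return P@R.from_euler("z",p[3]).as_matrix().T+p[:3]
    p=np.r_[p0,yaw0]
    for it in range(12):
        obs=[]
        for c in G:
            a=proj(tf(sd,p),c);b=proj(tf(sd+nrm*.01,p),c);n=(b-a)/np.linalg.norm(b-a,axis=1,keepdims=True)
            rng=6 if it<4 else 3
            s=np.arange(-rng,rng+.01,.25);X=a[:,None]+n[:,None]*s[None,:,None]
            v=map_coordinates(G[c],[X[...,1],X[...,0]],order=1,mode='nearest');g=v[:,4:]-v[:,:-4]
            k=g.argmax(1)
            for j in range(len(a)):
                i=k[j]
                if g[j,i]>22 and v[j,i]<62: obs.append((c,j,a[j]+n[j]*s[i+2],n[j]))
        def res(q): 
            o=[]
            U={c:proj(tf(sd,q),c) for c in G}
            for c,j,m,n in obs:o.append((U[c][j]-m)@n)
            return np.r_[o,(q[2]-p0[2])/.0015]
        r=least_squares(res,p,loss="soft_l1",f_scale=.4);p=r.x
    e=np.abs(res(p)[:-1]);print("n",len(obs),{c:sum(o[0]==c for o in obs) for c in G},"med",np.median(e).round(2))
    print("plate",p[:3].round(4),np.degrees(p[3]).round(2));return p
if __name__=="__main__":
    t=get_obs()["tool_pos"];p=edgefit(np.radians(-107.4),t+[-.004,-.0025,-.0115]);print("offset from TCP",((p[:3]-t)*1000).round(1))
    p=edgefit(np.radians(-107.4),t+[0,0,-.0115])
E
python3 ef.py
```

```text
n 27 {'top': 12, 'side': 15} med 0.28
plate [ 0.4921 -0.3922  0.1196] -106.63
offset from TCP [ -4.7  -1.1 -11.6]
n 28 {'top': 14, 'side': 14} med 0.44
plate [ 0.492  -0.3924  0.1191] -106.07
```

```bash
python3 -c "
from h import *
rows((.503,-.3896,.131,-1),(.503,-.3896,.115,-1))"
```

```text
shift [6.  2.2 0.2] rotz 0.0175
shift [ 6.   2.2 16.2] rotz 0.0175
```

To row units: 16 mm / 750 = 0.0213, 14 mm / 750 = 0.0187, 0.015 rad / 1.5708 = 0.0095.

arm_command([
  [0.1,0.008,0.0027,0,0,0,0.0095],
  [0.1,0.008,0.0027,0.0187,0,0,0.0095],
  [0.1,0.008,0.0027,0.0213,0,0,0.0095],
  [0.1,0.008,0.0027,0.0213,0,0,0.0095],
  [0.1,0.008,0.0027,0.0213,0,0,0.0095],
])

```text
time: 8.02
tool_pos: [0.5024, -0.3891, 0.1144]
ee_rot: [0.0, 0.959, 0.284, 0.0]
force: [0.3, 0.3, -3.2]
width: 0.0253
grip_force: 79.2
```

```bash
python3 see.py s3 .498 -.391 .1 80; python3 - <<'E'
from ef import *
t=get_obs()["tool_pos"]
for d in([-.0047,-.0012],[-.002,0]):
    p=edgefit(np.radians(-107.4),t+[*d,-.0115])
E
```

```text
[ 0.50240668 -0.38913792  0.11440738] 8.025 [ 0.34119421  0.25260018 -3.24294507]
tilt [ 0. -0. -1.] yaxis -57.02
n 23 {'top': 17, 'side': 6} med 0.2
plate [ 0.498  -0.3894  0.1031] -107.71
n 23 {'top': 17, 'side': 6} med 0.18
plate [ 0.498  -0.3895  0.1031] -107.6
```

View pics/s3.png

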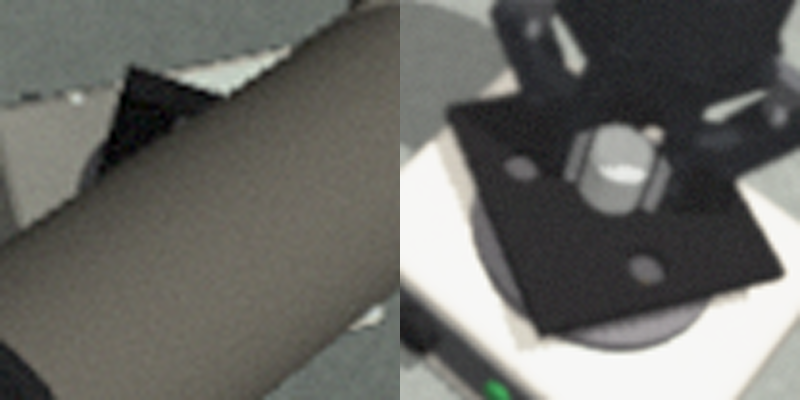

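To row units: 14 mm / 750 = 0.0187, 11 mm / 750 = 0.0147.

arm_command([
  [0.1,0,0.0013,0.0027,0,0,0],
  [0.1,0,0.0013,0.0067,0,0,0],
  [0.1,0,0.0013,0.0107,0,0,0],
  [0.1,0,0.0013,0.0147,0,0,0],
  [0.1,0,0.0013,0.0187,0,0,0],
  [0.1,0,0.0013,0.0187,0,0,0],
])

```text
time: 8.88
tool_pos: [0.5029, -0.3895, 0.0999]
ee_rot: [-0.0, 0.959, 0.284, -0.0]
force: [0.6, 0.2, -2.9]
width: 0.0257
grip_force: 79.2
```

The plate's underside is below the stud tips and there is no contact force, so the studs are in the holes. Continuing down.

arm_command([
  [0.1,0,0,0.004,0,0,0],
  [0.1,0,0,0.008,0,0,0],
  [0.1,0,0,0.0107,0,0,0],
  [0.1,0,0,0.012,0,0,0],
  [0.1,0,0,0.012,0,0,0],
])

```text
time: 9.5
tool_pos: [0.5031, -0.3898, 0.0914]
ee_rot: [0.0, 0.959, 0.284, 0.0]
force: [-0.1, -0.1, -2.1]
width: 0.0257
grip_force: 79.2
```

To row units: -130 mm / 750 = -0.1733, -110 mm / 750 = -0.1467.

arm_command([
  [0.1,0,0,0.0013,0,0,0],
  [0.1,0,0,0.0013,0,0,0],
  [0.5,0,0,0.0013,0,0,0],
  [0.8,0,0,0.0013,0,0,0],
  [0.8,0,0,0.0013,0,0,0],
  [0.8,0,0,-0.0267,0,0,0],
  [0.8,0,0,-0.08,0,0,0],
  [0.8,0,0,-0.1467,0,0,0],
  [0.8,0,0,-0.1733,0,0,0],
])

```text
time: 10.62
tool_pos: [0.5039, -0.3916, 0.226]
ee_rot: [0.003, 0.959, 0.284, 0.002]
force: [-0.5, -0.4, 0.1]
width: 0.068
grip_force: 0.0
```

```bash
python3 -c "
from h import *
o=get_obs();print(o['tool_pos'],o['q'])
rows((.442,-.1298,.22,0),(.442,-.1298,.22,80),(.442,-.1298,.011,80))"; python3 see.py s4 .498 -.391 .09 100
```

```text
[ 0.50390927 -0.3915532   0.22596833] [ 0.00200403  0.50147925  0.84575369  1.59484824 -0.39465354  1.21790035
 -0.07282016]
shift [  90.5 -253.3    4.7] rotz -0.0
shift [  90.5 -253.3    4.7] rotz -1.3963
shift [  90.  -254.6  213.7] rotz -1.3963
[ 0.50390927 -0.3915532   0.22596833] 10.625 [-0.45247361 -0.40120311  0.08534089]
tilt [ 0.005 -0.004 -1.   ] yaxis -57.04
```

View pics/s4.png

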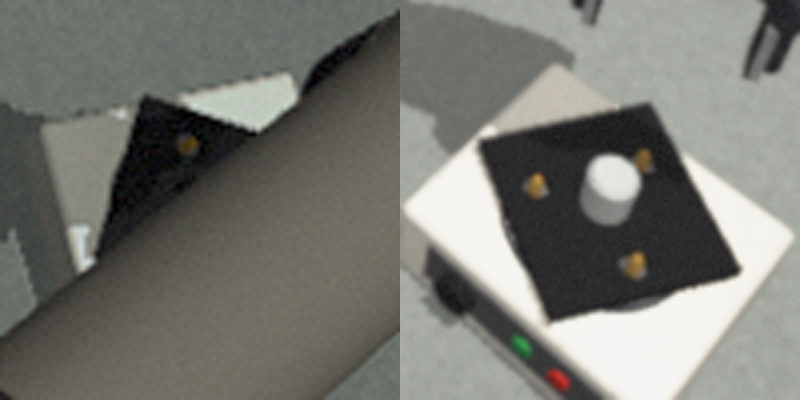

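The black plate is home, with all three studs showing through its holes. Next is the cup, gripped along world x to keep clear of the big cup.

```bash
python3 -c "
from h import *
rows((.460,.097,.21,57),(.460,.097,.027,57))"
```

```text
shift [ 228.8 -433.4   12.9] rotz -0.9948
shift [ 228.4 -434.4  195.9] rotz -0.9948
```

To row units: -434 mm / 750 = -0.5787, -415 mm / 750 = -0.5533, -0.995 rad / 1.5708 = -0.6334.

arm_command([
  [1,0.02,-0.04,0,0,0,-0.0318],
  [1,0.0533,-0.1,0.0133,0,0,-0.0955],
  [1,0.0867,-0.16,0.0133,0,0,-0.1719],
  [1,0.12,-0.22,0.0133,0,0,-0.2546],
  [1,0.152,-0.28,0.0133,0,0,-0.331],
  [1,0.184,-0.34,0.0133,0,0,-0.4074],
  [1,0.2133,-0.4,0.0133,0,0,-0.4775],
  [1,0.2453,-0.46,0.0133,0,0,-0.5411],
  [1,0.2733,-0.5173,0.0133,0,0,-0.5921],
  [1,0.2933,-0.5533,0.0133,0,0,-0.6239],
  [1,0.3053,-0.5787,0.016,0,0,-0.6334],
  [1,0.3053,-0.5787,0.016,0,0,-0.6334],
])

```text
time: 12.22
tool_pos: [0.4584, 0.0994, 0.2087]
ee_rot: [-0.0, 0.707, 0.708, -0.001]
force: [0.9, -0.1, 0.1]
width: 0.0856
grip_force: 0.0
```

```bash
cat > see2.py <<'E'
from h import *
# re-measure plate on shaker (arm away) 
ims={c:capture(c)[:,:,::-1].copy() for c in("top","side")}
for c in ims: np.save(f'last_{c}.npy',ims[c])
from ef import edgefit
p=edgefit(np.radians(-107.4),np.array([.498,-.391,.08]))
rows((.460,.097,.10,0),(.460,.097,.027,0))
o=get_obs();print(o['tool_pos'])
E
python3 see2.py; python3 see.py s5 .46 .097 .09 110
```

```text
n 46 {'top': 46, 'side': 0} med 0.16
plate [ 0.4979 -0.3896  0.0802] -108.33
shift [ -0.2   1.1 109. ] rotz -0.0
shift [-1.00e-01  1.10e+00  1.82e+02] rotz -0.0
[0.45894809 0.09728851 0.20904353]
[0.45894809 0.09728851 0.20904353] 12.325 [ 0.56915985 -0.07584469  0.08959533]
tilt [-0.    -0.001 -1.   ] yaxis -0.14
```

View pics/s5.png

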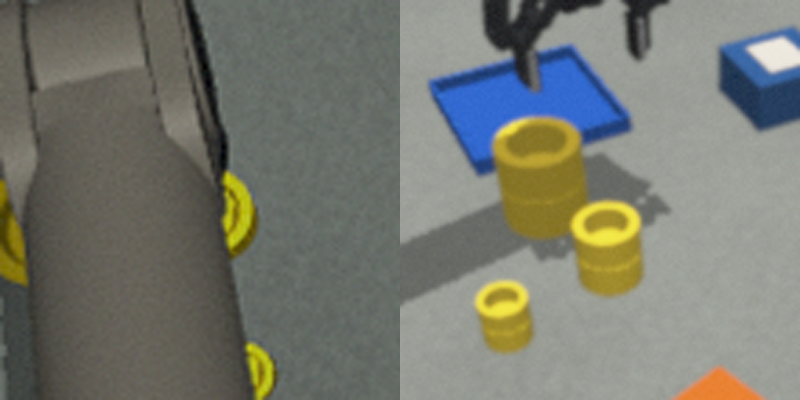

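The fingers are over the middle-sized cup, which is at (607,245) in the side crop. Descending and gripping gently.

To row units: 181 mm / 750 = 0.2413, 170 mm / 750 = 0.2267.

arm_command([
  [1,0,0,0.0667,0,0,0],
  [1,0,0,0.1333,0,0,0],
  [1,0,0,0.1867,0,0,0],
  [1,0,0,0.2267,0,0,0],
  [1,0,0,0.2413,0,0,0],
  [1,0,0,0.2413,0,0,0],
  [0.6,0,0,0.2413,0,0,0],
  [0.6,0,0,0.2413,0,0,0],
  [0.6,0,0,0.2413,0,0,0],
  [0.6,0,0,0.2413,0,0,0],
], squeeze=40)

```text
time: 13.68
tool_pos: [0.4603, 0.0993, 0.0299]
ee_rot: [0.001, 0.707, 0.707, 0.002]
force: [-0.6, -0.8, 5.8]
width: 0.0603
grip_force: 43.1
```

To row units: -200 mm / 750 = -0.2667, -190 mm / 750 = -0.2533.

arm_command([
  [0.6,0,0,-0.02,0,0,0],
  [0.6,0,0,-0.08,0,0,0],
  [0.6,0,0,-0.1467,0,0,0],
  [0.6,0,0,-0.2133,0,0,0],
  [0.6,0,0,-0.2533,0,0,0],
  [0.6,0,0,-0.2667,0,0,0],
  [0.6,0,0,-0.2667,0,0,0],
])

```text
time: 14.55
tool_pos: [0.4585, 0.099, 0.2284]
ee_rot: [-0.0, 0.707, 0.707, 0.0]
force: [-0.7, 0.1, -1.1]
width: 0.06
grip_force: 44.0
```

```bash
python3 -c "
from h import *
o=get_obs();print(o['tool_pos'],o['width'],o['grip_force'],o['force'])
rows((.498,-.390,.23,-50))"
```

```text
[0.45849268 0.09899574 0.22840242] 0.06000917994198239 43.973353039473295 [-0.67935502  0.14440591 -1.05793791]
shift [-489.    39.4   -1.9] rotz 0.8727
```

To row units: -489 mm / 750 = -0.652, -480 mm / 750 = -0.64, 0.873 rad / 1.5708 = 0.5558.

arm_command([
  [0.6,-0.0267,0.0027,0,0,0,0.0255],
  [0.6,-0.08,0.0067,0,0,0,0.0764],
  [0.6,-0.1467,0.012,0,0,0,0.1401],
  [0.6,-0.2133,0.0173,0,0,0,0.2037],
  [0.6,-0.28,0.0227,0,0,0,0.2674],
  [0.6,-0.3467,0.028,0,0,0,0.331],
  [0.6,-0.4133,0.0333,0,0,0,0.3947],
  [0.6,-0.48,0.0387,0,0,0,0.4584],
  [0.6,-0.5467,0.044,0,0,0,0.5093],
  [0.6,-0.6,0.048,0,0,0,0.5411],
  [0.6,-0.64,0.052,0,0,0,0.5558],
  [0.6,-0.652,0.052,0,0,0,0.5558],
])

```text
time: 16.05
tool_pos: [0.4949, -0.3931, 0.2267]
ee_rot: [-0.0, 0.941, 0.339, -0.002]
force: [-0.2, 0.3, -1.6]
width: 0.0602
grip_force: 44.0
```

To row units: 65 mm / 750 = 0.0867, 45 mm / 750 = 0.06.

arm_command([
  [0.6,0,0,0.0267,0,0,0],
  [0.6,0,0,0.06,0,0,0],
  [0.6,0,0,0.0867,0,0,0],
  [0.6,0,0,0.0867,0,0,0],
  [0.6,0,0,0.0867,0,0,0],
])

```text
time: 16.68
tool_pos: [0.4982, -0.3899, 0.1637]
ee_rot: [0.0, 0.94, 0.342, 0.0]
force: [-0.5, 0.5, -1.1]
width: 0.0599
grip_force: 44.0
```

```bash
cat > ov4.py <<'E'
from h import *
import sys
o=get_obs();print(o['tool_pos'],o['force']);x,y,z=o['tool_pos'];z-=.030
px,py,pz=.498,-.3897,.0805
out=[]
for c in("side","top"):
    b=capture(c)[:,:,::-1];k=4
    big=cv2.resize(b,None,fx=k,fy=k,interpolation=cv2.INTER_CUBIC)
    def dr(P,col): cv2.polylines(big,[cv2.convexHull(((proj(P,c)+.5)*k).astype(np.int32))],True,col,1)
    dr(cyl(.031,0,.065)+[x,y,z],(0,255,0));dr(cyl(.031,.065,.065)+[x,y,z],(0,255,0))
    dr(cyl(.014,.033,.033)+[px,py,pz],(0,0,255));dr(cyl(.014,.008,.036)+[px,py,pz],(0,0,255))
    u,v=(proj([[px,py,.12]],c)[0]*k).astype(int);big=cv2.copyMakeBorder(big,0,300,0,300,cv2.BORDER_CONSTANT)
    out.append(big[v-250:v+250,u-200:u+200])
cv2.imwrite(f'pics/{sys.argv[1]}.png',np.hstack(out))
E
python3 ov4.py c1
```

```text
[ 0.49815592 -0.38994672  0.16371449] [-0.47597897  0.53529968 -1.09838886]
```

View pics/c1.png

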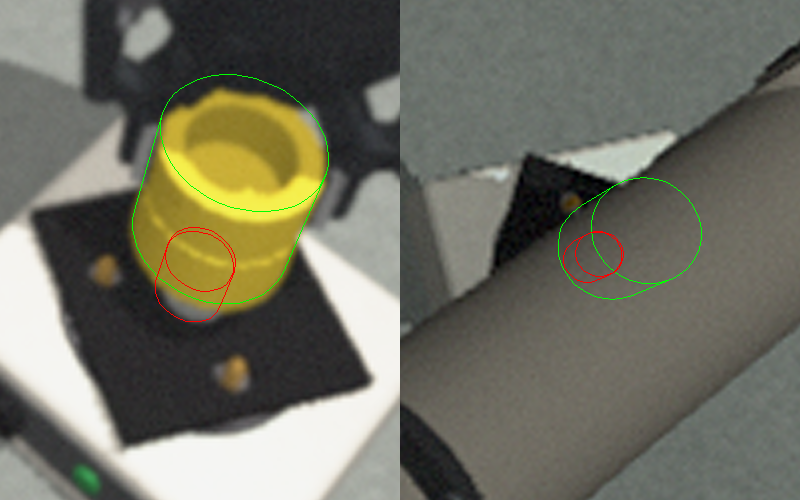

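The hub is centred near (195,275) on its red model. The cup sits about 2 px below its prediction, the same camera-to-arm offset the plate showed. I'll correct by about 4 mm and lower.

To row units: 25 mm / 750 = 0.0333, 1.5 mm / 750 = 0.002.

arm_command([
  [0.6,0.0053,0.002,0,0,0,0],
  [0.6,0.0053,0.002,0.0067,0,0,0],
  [0.6,0.0053,0.002,0.0133,0,0,0],
  [0.6,0.0053,0.002,0.02,0,0,0],
  [0.6,0.0053,0.002,0.0267,0,0,0],
  [0.6,0.0053,0.002,0.0333,0,0,0],
  [0.6,0.0053,0.002,0.0333,0,0,0],
  [0.6,0.0053,0.002,0.0333,0,0,0],
])

```text
time: 17.77
tool_pos: [0.5019, -0.3887, 0.1384]
ee_rot: [0.0, 0.94, 0.342, 0.0]
force: [-0.0, -0.6, -1.2]
width: 0.0602
grip_force: 44.0
```

To row units: 19 mm / 750 = 0.0253, 18 mm / 750 = 0.024.

arm_command([
  [0.6,0,0,0.0067,0,0,0],
  [0.6,0,0,0.0133,0,0,0],
  [0.6,0,0,0.02,0,0,0],
  [0.6,0,0,0.024,0,0,0],
  [0.6,0,0,0.0253,0,0,0],
  [0.6,0,0,0.0253,0,0,0],
  [0.6,0,0,0.0253,0,0,0],
])

```text
time: 18.65
tool_pos: [0.5019, -0.3887, 0.1195]
ee_rot: [0.0, 0.94, 0.342, 0.0]
force: [0.2, -0.5, -1.3]
width: 0.0603
grip_force: 44.0
```

To row units: 2 mm / 750 = 0.0027, 1 mm / 750 = 0.0013.

arm_command([
  [0.6,0,0,0.0013,0,0,0],
  [0.6,0,0,0.0027,0,0,0],
  [0.6,0,0,0.0027,0,0,0],
  [0.6,0,0,0.0027,0,0,0],
])

```text
time: 19.15
tool_pos: [0.5019, -0.3887, 0.1181]
ee_rot: [-0.0, 0.94, 0.342, 0.0]
force: [-1.5, 2.0, 5.6]
width: 0.0603
grip_force: 44.5
```

Contact at the expected height. Releasing slowly and retreating.

To row units: -110 mm / 750 = -0.1467, -100 mm / 750 = -0.1333.

arm_command([
  [0.8,0,0,0,0,0,0],
  [0.9,0,0,0,0,0,0],
  [1,0,0,0,0,0,0],
  [1,0,0,0,0,0,0],
  [1,0,0,-0.0267,0,0,0],
  [1,0,0,-0.08,0,0,0],
  [1,0,0,-0.1333,0,0,0],
  [1,0,0,-0.1467,0,0,0],
])

```text
time: 20.15
tool_pos: [0.5028, -0.3904, 0.2318]
ee_rot: [0.003, 0.94, 0.342, 0.002]
force: [1.1, 0.6, -0.2]
width: 0.0857
grip_force: 0.0
```

```bash
python3 -c "
from h import *
o=get_obs();print(o['tool_pos'],o['q'])
rows((.652,-.132,.2,30),(.652,-.132,.1,30))"
```

```text
[ 0.50281963 -0.3903989   0.23176302] [-0.0180264   0.50335358  0.87633816  1.59216961 -0.40533644  1.23100939
  0.05873172]
shift [ 280.3 -102.4   31.6] rotz -0.5236
shift [ 280.1 -103.1  131.6] rotz -0.5236
```

To row units: 280 mm / 750 = 0.3733, -103 mm / 750 = -0.1373, -0.15 rad / 1.5708 = -0.0955.

arm_command([
  [1,0.04,-0.0147,0,0,0,-0.0318],
  [1,0.1,-0.036,0,0,0,-0.0955],
  [1,0.16,-0.0587,0.0133,0,0,-0.1592],
  [1,0.22,-0.08,0.0267,0,0,-0.2228],
  [1,0.28,-0.1027,0.04,0,0,-0.2865],
  [1,0.3333,-0.1227,0.0413,0,0,-0.331],
  [1,0.3627,-0.1333,0.0413,0,0,-0.3336],
  [1,0.3733,-0.1373,0.0413,0,0,-0.3336],
  [1,0.3733,-0.1373,0.0413,0,0,-0.3336],
  [1,0.3733,-0.1373,0.12,0,0,-0.3336],
  [1,0.3733,-0.1373,0.12,0,0,-0.3336],
  [1,0.3733,-0.1373,0.12,0,0,-0.3336],
])

```text
time: 21.65
tool_pos: [0.6504, -0.1317, 0.139]
ee_rot: [0.001, 0.82, 0.573, 0.0]
force: [-0.5, -0.4, 0.0]
width: 0.0856
grip_force: 0.0
```

```bash
cat > ov5.py <<'E'
from h import *
import sys
o=get_obs();print(o['tool_pos'],o['force']);t=o['tool_pos'];q=o['ee_rot'];Rt=R.from_quat([q[1],q[2],q[3],q[0]])
vx,vy,vz=[float(v) for v in sys.argv[2:5]]
out=[]
for c,w in(("side",200),("top",200)):
    b=capture(c)[:,:,::-1];k=5
    big=cv2.resize(b,None,fx=k,fy=k,interpolation=cv2.INTER_CUBIC)
    def dr(P,col): cv2.polylines(big,[cv2.convexHull(((proj(P,c)+.5)*k).astype(np.int32))],True,col,1)
    dr(cyl(.015,0,.056)+[vx,vy,vz],(0,255,0));dr(cyl(.011,.062,.075)+[vx,vy,vz],(0,255,0))
    dr(Rt.apply(np.array([[0,-.04,-.005],[0,.04,-.005]]))+t,(0,0,255));dr(Rt.apply(np.array([[0,0,-.03],[0,0,0]]))+t,(0,0,255))
    u,v=(proj([[vx,vy,.07]],c)[0]*k).astype(int);big=cv2.copyMakeBorder(big,300,300,300,300,cv2.BORDER_CONSTANT)
    out.append(big[v+50:v+550,u+100:u+500])
cv2.imwrite(f'pics/{sys.argv[1]}.png',np.hstack(out))
E
python3 ov5.py v1 .652 -.132 0; python3 -c "
from h import *
rows((.652,-.132,.031,0))"
```

```text
[ 0.65037991 -0.13165707  0.1389574 ] [-0.46447015 -0.4389555   0.00563437]
shift [ -0.6   0.5 108.9] rotz -0.0
```

View pics/v1.png

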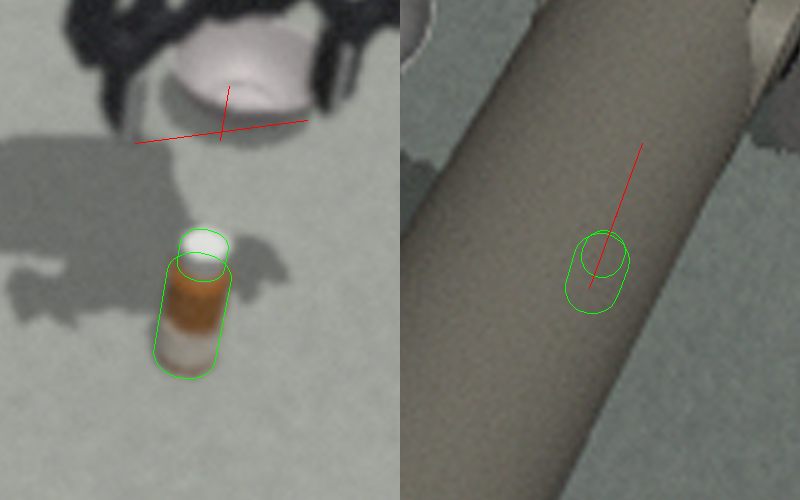

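The vial matches its model and sits midway between the fingers. Descending.

arm_command([
  [1,0,0,0.04,0,0,0],
  [1,0,0,0.08,0,0,0],
  [1,0,0,0.1133,0,0,0],
  [1,0,0,0.1333,0,0,0],
  [1,0,0,0.1427,0,0,0],
  [1,0,0,0.1427,0,0,0],
  [1,0,0,0.1427,0,0,0],
  [0.5,0,0,0.1427,0,0,0],
  [0.3,0,0,0.1427,0,0,0],
  [0.25,0,0,0.1427,0,0,0],
  [0.25,0,0,0.1427,0,0,0],
  [0.25,0,0,0.1427,0,0,0],
], squeeze=30)

```text
time: 23.25
tool_pos: [0.6504, -0.1298, 0.0306]
ee_rot: [0.0, 0.819, 0.574, 0.0]
force: [-0.1, -0.7, 1.9]
width: 0.0296
grip_force: 30.5
```

To row units: -205 mm / 750 = -0.2733, -180 mm / 750 = -0.24.

arm_command([
  [0.25,0,0,-0.02,0,0,0],
  [0.25,0,0,-0.0667,0,0,0],
  [0.25,0,0,-0.1267,0,0,0],
  [0.25,0,0,-0.1867,0,0,0],
  [0.25,0,0,-0.24,0,0,0],
  [0.25,0,0,-0.2733,0,0,0],
  [0.25,0,0,-0.2733,0,0,0],
  [0.25,0,0,-0.2733,0,0,0],
], squeeze=35)

```text
time: 24.25
tool_pos: [0.6493, -0.1293, 0.2341]
ee_rot: [-0.001, 0.819, 0.574, -0.001]
force: [-1.0, 0.1, -1.2]
width: 0.029
grip_force: 34.5
```

```bash
cat > cupm.py <<'E'
from h import *
yel=lambda h:(abs(h[...,0]-29)<8)&(h[...,1]>100)&(h[...,2]>50)
P=[cyl(.031,0,.065)]
mk={}
for c in("top","side"):
    im=capture(c);u=proj(cyl(.031,0,.065)+[.498,-.39,.088],c);x0,y0=u.min(0);x1,y1=u.max(0)
    mk[c]=mask(im,yel,[x0,y0,x1-x0,y1-y0]);print(c,mk[c].sum(),fit(P,{c:mk[c]},(.498,-.39,0),z=.088,yaw=False))
print(fit(P,mk,(.498,-.39,0),z=.088,yaw=False))
E
python3 cupm.py; python3 -c "
from h import *
o=get_obs();print(o['tool_pos'],o['width'],o['force'])
rows((.502,-.389,.235,-30))"
```

```text
top 779 (array([ 0.49632549, -0.39222436,  0.13355316]), np.float64(0.04688247488438846))
side 1919 (array([ 0.49763017, -0.39135564,  0.05174966]), np.float64(0.037137069547602986))
(array([ 0.49735308, -0.39168222,  0.08088151]), np.float64(0.04591036996731335))
[ 0.64917463 -0.12926111  0.23347423] 0.029251572318234862 [ 0.00215441  0.59470428 -1.51538075]
shift [-294.4  -49.5   -1.2] rotz 0.5236
```

To row units: -294 mm / 750 = -0.392, -285 mm / 750 = -0.38, 0.524 rad / 1.5708 = 0.3336.

arm_command([
  [0.25,-0.0133,-0.0027,0,0,0,0.0127],
  [0.25,-0.0467,-0.008,0,0,0,0.0382],
  [0.25,-0.0933,-0.016,0,0,0,0.0764],
  [0.25,-0.14,-0.024,0,0,0,0.121],
  [0.25,-0.1867,-0.032,0,0,0,0.1655],
  [0.25,-0.2333,-0.04,0,0,0,0.2101],
  [0.25,-0.28,-0.048,0,0,0,0.2546],
  [0.25,-0.32,-0.0547,0,0,0,0.2928],
  [0.25,-0.356,-0.06,0,0,0,0.3183],
  [0.25,-0.38,-0.064,0,0,0,0.331],
  [0.25,-0.392,-0.0653,0,0,0,0.3336],
  [0.25,-0.392,-0.0653,0,0,0,0.3336],
])

```text
time: 25.85
tool_pos: [0.5034, -0.3896, 0.2352]
ee_rot: [-0.0, 0.94, 0.342, 0.0]
force: [-0.3, 0.5, -1.7]
width: 0.0289
grip_force: 34.5
```

To row units: 38 mm / 750 = 0.0507, 35 mm / 750 = 0.0467.

arm_command([
  [0.25,0,0,0.0133,0,0,0],
  [0.25,0,0,0.0333,0,0,0],
  [0.25,0,0,0.0467,0,0,0],
  [0.25,0,0,0.0507,0,0,0],
  [0.25,0,0,0.0507,0,0,0],
  [0.25,0,0,0.0507,0,0,0],
])

```text
time: 26.6
tool_pos: [0.5038, -0.3896, 0.1977]
ee_rot: [0.0, 0.94, 0.342, 0.0]
force: [-0.8, 0.0, -0.8]
width: 0.029
grip_force: 34.5
```

```bash
sed -e 's/dr(cyl(.015,0,.056)+\[vx,vy,vz\],(0,255,0));dr(cyl(.011,.062,.075)/dr(cyl(.015,.0,.056)+[vx,vy,vz],(0,255,0));dr(cyl(.031,.065,.065)+[.4974,-.3917,.088],(255,0,0));dr(cyl(.021,.065,.065)+[.4974,-.3917,.088],(255,0,0));dr(cyl(.011,.062,.075)/' -e 's/,.07\]\],c/,.19]],c/' ov5.py > ov6.py
python3 -c "
from h import *
o=get_obs();t=o['tool_pos'];print(t[0]-.0045,t[1]-.003,t[2]-.0306)" | tee /tmp/v; python3 ov6.py v2 $(cat /tmp/v)
```

```text
0.4993274491067761 -0.39256470083408035 0.16714378993697113
[ 0.50382745 -0.3895647   0.19774379] [-0.79463468  0.02513302 -0.77145539]
```

View pics/v2.png

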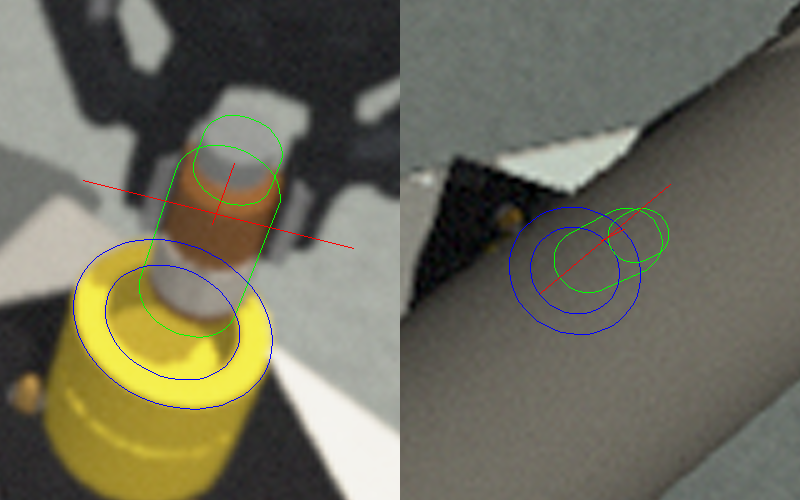

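The held vial's base is at about (197,300) in the side crop, right of the cup well's centre at (172,322). I'll shift about 8 mm along tool −x and check numerically.

To row units: -8 mm / 750 = -0.0107, -4 mm / 750 = -0.0053.

arm_command([
  [0.25,-0.0053,-0.0013,0,0,0,0],
  [0.25,-0.0107,-0.0027,0,0,0,0],
  [0.25,-0.0107,-0.0027,0,0,0,0],
  [0.25,-0.0107,-0.0027,0,0,0,0],
])

```text
time: 27.2
tool_pos: [0.4962, -0.3929, 0.1973]
ee_rot: [-0.0, 0.94, 0.342, 0.0]
force: [-1.0, -1.0, -1.2]
width: 0.0291
grip_force: 34.5
```

```bash
cat > vm.py <<'E'
from h import *
t=get_obs()['tool_pos'];print(t.round(4));z=t[2]-.0306
im=capture('side');np.save('last_side.npy',im[:,:,::-1])
h=cv2.cvtColor(im,cv2.COLOR_RGB2HSV).astype(int)
u=proj(cyl(.03,-.012,.04)+[.4974,-.3917,z],'side');x0,y0=u.min(0).astype(int);x1,y1=u.max(0).astype(int)
for y in range(y0,y1+1):
    s=""
    for x in range(x0,x1+1):
        H,S_,V=h[y,x]
        s+= "#" if V<70 else ("y" if 21<H<38 and S_>100 else ("a" if H<=21 and S_>90 else ("." if S_<70 else "-")))
    print(y,s)
print(x0)
for n,P in(("rim ctr",[.4974,-.3917,.153]),("bot ctr if at cup",[.4974,-.3917,z]),("band top",[.4974,-.3917,z+.028])): print(n,proj([P],'side').round(1))
E
python3 vm.py
```

```text
[ 0.4962 -0.3929  0.1973]
247 .######################.......................##
248 ........##############........................##
249 ..........###########........................###
250 ...........##########........................###
251 ...........##########.......................####
252 ...........#########a-....................######
253 ...........#########aa....................######
254 ..........########..aa-...................######
255 ..........#####.....aaa..................#######
256 ..........#####.....aaa..................#######
257 .........#####.....-aaa-..............-.########
258 .........#####.....aaaaa-............aaa########
259 .........#####.....aaaaaa-..........-aaa########
260 .........####......aaaaaaaa........aaaaa##..####
261 .........####.....aaaaaaaaaaaa---aaaaaaa##...###
262 .........####....#aaaaaaaaaaaaaaaaaaaaaa#.....##
263 .........###......aaaaaaaaaaaaaaaaaaaaa##.....##
264 ..........##.....aaaaaaaaaaaaaaaaaaaaaa##.....##
265 ................#aaaaaaaaaaaaaaaaaaaaaa##....###
266 ................#aaaaaaaaaaaaaaaaaaaaa##.....###
267 ..........
[... 1121 characters left out ...]
yyyyyyyyyyyyyyyyyyyyyy........
289 yyyyyyyyyyyyyyyyyyyyyyyyyyyyyyyyyyyyyyy-........
290 yyyyyyyyyyyyyyyyyyyyyyyyyyyyyyyyyyyyyyy-........
291 yyyyyyyyyyyyyyyyyyyyyyyyyyyyyyyyyyyyyyy-........
292 yyyyyyyyyyyyyyyyyyyyyyyyyyyyyyyyyyyyyyy-........
293 yyyyyyyyyyyyyyyyyyyyyyyyyyyyyyyyyyyyyyy-........
294 yyyyyyyyyyyyyyyyyyyyyyyyyyyyyyyyyyyyyyy-........
295 yyyyyyyyyyyyyyyyyyyyyyyyyyyyyyyyyyyyyyy#........
296 yyyyyyyyyyyyyyyyyyyyyyyyyyyyyyyyyyyyyya##.......
297 yyyyyyyyyyyyyyyyyyyyyyyyyyyyyyyyyyyyyy###.......
298 yyyyyyyyyyyyyyyyyyyyyyyyyyyyyyyyyyyyya####......
299 yyyyyyyyyyyyyyyyyyyyyyyyyyyyyyyyyyyyy#####......
344
rim ctr [[363.5 283.3]]
bot ctr if at cup [[365.3 278.5]]
band top [[369.1 268. ]]
```

The class map puts the vial about 2 px right and 1 px below the well centre. I'll apply a small correction and then lower.

To row units: 20 mm / 750 = 0.0267, 1.5 mm / 750 = 0.002.

arm_command([
  [0.25,0.002,-0.004,0,0,0,0],
  [0.25,0.002,-0.004,0.0067,0,0,0],
  [0.25,0.002,-0.004,0.0133,0,0,0],
  [0.25,0.002,-0.004,0.0187,0,0,0],
  [0.25,0.002,-0.004,0.024,0,0,0],
  [0.25,0.002,-0.004,0.0267,0,0,0],
  [0.25,0.002,-0.004,0.0267,0,0,0],
  [0.25,0.002,-0.004,0.0267,0,0,0],
])

```text
time: 28.25
tool_pos: [0.4955, -0.3897, 0.1774]
ee_rot: [0.0, 0.94, 0.342, 0.0]
force: [-0.4, 0.1, -0.9]
width: 0.0291
grip_force: 34.5
```

```bash
python3 vm.py | tail -60; python3 -c "
from h import *
print(get_obs()['force'])"
```

```text
[ 0.4955 -0.3897  0.1774]
255 .##...##############......................#####
256 ........###########.......................#####
257 ........##########........................#####
258 .........#########......................#######
259 .........#########a-...................########
260 ........#########aaa...................########
261 ........#########-aa..................#########
262 ........#####....aaa..................#########
263 .......#####.....aaa..................#########
264 .......#####.....aaaa..............-.##########
265 .......#####....-aaaa-............aaa##########
266 .......####.....aaaaaa-..........aaaa##########
267 .......####.....aaaaaaaaa.......aaaaa#...######
268 .......####.....aaaaaaaaaaa-aaaaaaaaa#....#####
269 .......###.....aaaaaaaaaaaaaaaaaaaaaa#....#####
270 .......###.....aaaaaaaaaaaaaaaaaaaaa##....####.
271 ......-yy.....#aaaaaaaaaaaaaaaaaaaaa##....####.
272 ......yyy.....#aaaaaaaaaaaaaaaaaaaa##.....###..
273 .....yyyy-....aaaaaaaaaaaaaaaaaaaaa#......###..
274 ....yyyyy.....aaaaaaaaaaaaaaaaaaaaa#.....###...
275 ...-yyyyyy....aaaaaaaaaaaaaaaa
[... 1054 characters left out ...]
...
296 yyyyyyyyyyyyyyyyyyyyyyyyyyyyyyyyyyyyyyyy-##....
297 yyyyyyyyyyyyyyyyyyyyyyyyyyyyyyyyyyyyyyyy###....
298 yyyyyyyyyyyyyyyyyyyyyyyyyyyyyyyyyyyyyyya####...
299 yyyyyyyyyyyyyyyyyyyyyyyyyyyyyyyyyyyyyyy#####...
300 yyyyyyyyyyyyyyyyyyyyyyyyyyyyyyyyyyyyyyy######..
301 yyyyyyyyyyyyyyyyyyyyyyyyyyyyyyyyyyyyyy########.
302 yyyyyyyyyyyyyyyyyyyyyyyyyyyyyyyyyyyyya########.
303 yyyyyyyyyyyyyyyyyyyyyyyyyyyyyyyyyyyyy##########
304 yyyyyyyyyyyyyyyyyyyyyyyyyyyyyyyyyyyyy##########
305 yyyyyyyyyyyyyyyyyyyyyyyyyyyyyyyyyyyy###########
306 yyyyyyyyyyyyyyyyyyyyyyyyyyyyyyyyyyyy###########
342
rim ctr [[363.5 283.3]]
bot ctr if at cup [[362.7 285.5]]
band top [[366.4 275.5]]
[ 1.05374893 -0.33430002 -1.6136552 ]
```

To row units: 18 mm / 750 = 0.024, 17 mm / 750 = 0.0227.

arm_command([
  [0.25,0.0013,-0.0013,0.004,0,0,0],
  [0.25,0.0013,-0.0013,0.0093,0,0,0],
  [0.25,0.0013,-0.0013,0.0147,0,0,0],
  [0.25,0.0013,-0.0013,0.02,0,0,0],
  [0.25,0.0013,-0.0013,0.0227,0,0,0],
  [0.25,0.0013,-0.0013,0.024,0,0,0],
  [0.25,0.0013,-0.0013,0.024,0,0,0],
])

```text
time: 29.18
tool_pos: [0.4956, -0.3883, 0.1593]
ee_rot: [0.0, 0.94, 0.342, 0.0]
force: [-1.2, 0.3, -0.9]
width: 0.0291
grip_force: 34.5
```

To row units: 2 mm / 750 = 0.0027, 1 mm / 750 = 0.0013.

arm_command([
  [0.25,0,0,0.0013,0,0,0],
  [0.25,0,0,0.0027,0,0,0],
  [0.25,0,0,0.0027,0,0,0],
])

```text
time: 29.55
tool_pos: [0.4957, -0.3883, 0.1577]
ee_rot: [0.0, 0.94, 0.342, 0.0]
force: [-0.2, -0.4, 2.5]
width: 0.0288
grip_force: 34.4
```

To row units: -80 mm / 750 = -0.1067, -50 mm / 750 = -0.0667.

arm_command([
  [0.35,0,0,0,0,0,0],
  [0.45,0,0,0,0,0,0],
  [0.7,0,0,0,0,0,0],
  [0.7,0,0,0,0,0,0],
  [0.7,0,0,0,0,0,0],
  [0.7,0,0,-0.02,0,0,0],
  [0.7,0,0,-0.0667,0,0,0],
  [0.7,0,0,-0.1067,0,0,0],
  [0.7,0,0,-0.1067,0,0,0],
])

```text
time: 30.68
tool_pos: [0.4966, -0.39, 0.2411]
ee_rot: [0.003, 0.94, 0.342, 0.002]
force: [0.6, -0.1, -0.4]
width: 0.0598
grip_force: 0.0
```

```bash
python3 -c "
from h import *
o=get_obs();print(o['tool_pos'],o['q'])
rows((.443,-.129,.22,45),(.443,-.129,.011,45))"; python3 vm.py | sed -n 1,70p | cut -c1-60 | awk 'NR%2==0'
```

```text
[ 0.49660508 -0.39001132  0.24107828] [-0.0253298   0.48749656  0.88737601  1.59332664 -0.39495275  1.24355282
  0.05827985]
shift [ 126.5 -234.6   19.8] rotz -0.7854
shift [ 126.2 -235.9  228.8] rotz -0.7854
228 #####..............................................
230 ####...............................................
232 ###................................................
234 ##.................................................
236 ##.................................................
238 #..................................................
240 ...................................................
242 ...................................................
244 ...................................................
246 ..................................................#
248 ..................................................#
250 ..................................................#
252 ..................................................#
254 ..................................................#
256 ...................................................
258 ...................................................
260 ...................................................
262 ...................................................
264 ...................................................
266 ...................................................
268 .....-yyaaa........................................
270 .-yyyyyyaaaa.......................................
272 yyyyyyyaaaaa-......................................
274 yyyyyyyaaaaaaa-.........aaaa-......................
276 yyyyyyaaaaaaaaaaaaaaaaaaaaayyy-....................
278 yyyyyaaaaaaaaaaaaaaaaaaaaayyyyyy...................
280 yyyyaaaaaaaaaaaaaaaaaaaaaayyyyyyy-.................
282 yyyy-aaaaaaaaaaaaaaaaaaaayyyyyyyyy-................
349
bot ctr if at cup [[371.4 261.7]]
```

The vial stands in the cup. Now the orange plate.

To row units: -236 mm / 750 = -0.3147, -225 mm / 750 = -0.3, -0.785 rad / 1.5708 = -0.4997.

arm_command([
  [1,0.02,-0.036,0,0,0,-0.0509],
  [1,0.0507,-0.0933,0,0,0,-0.1273],
  [1,0.0813,-0.1507,0.0067,0,0,-0.2228],
  [1,0.112,-0.208,0.02,0,0,-0.3183],
  [1,0.1427,-0.264,0.0267,0,0,-0.4138],
  [1,0.16,-0.3,0.0267,0,0,-0.4966],
  [1,0.168,-0.3147,0.0267,0,0,-0.4997],
  [1,0.168,-0.3147,0.0933,0,0,-0.4997],
  [1,0.168,-0.3147,0.16,0,0,-0.4997],
  [1,0.168,-0.3147,0.22,0,0,-0.4997],
  [1,0.168,-0.3147,0.22,0,0,-0.4997],
  [1,0.168,-0.3147,0.22,0,0,-0.4997],
])

```text
time: 32.22
tool_pos: [0.4415, -0.1275, 0.0735]
ee_rot: [0.001, 0.738, 0.675, 0.0]
force: [0.5, 0.5, 0.8]
width: 0.0853
grip_force: 0.0
```

```bash
python3 -c "
from h import *
o=get_obs();print(o['tool_pos'],o['force'])
rows((.442,-.1298,.011,0))
im=capture('side');h=cv2.cvtColor(im,cv2.COLOR_RGB2HSV).astype(int)
u=proj(cyl(.075,0,.05)+[.442,-.13,0],'side');x0,y0=u.min(0).astype(int);x1,y1=u.max(0).astype(int)
for y in range(y0-14,y1,2): print(y,''.join('#' if V<70 else ('o' if S_>110 else ('W' if V>185 else '.')) for H,S_,V in h[y,x0-8:x1+8]))
print(x0-8,proj([[.442,-.1298,.036]],'side'))"
```

```text
[ 0.44153029 -0.12750927  0.07351235] [0.46490302 0.48597451 0.82294318]
shift [-2.2  0.5 62.5] rotz -0.0
193 ........................####################################################..........
195 .......#..........#..#######################################################..........
197 .......###############################################.#################..............
199 .......############################################........##########.................
201 ......###########..########..#####################.........#########..................
203 ......###########..########...#############................#####......................
205 ......################################.....................#####......................
207 ......############################.........................#####......................
209 ......################.#########...........................#####......................
211 ......#########################.............................###.......................
213 .......####################...................................#.................
[... 2070 characters left out ...]
ooooooo......................
261 ............................ooooooooooooooooooooooooooooooooo.........................
263 ..............................ooooooooooooooooooooooooooooo...........................
265 .................................ooooooooooooooooooooooo..............................
267 ...................................ooooooooooooooooooo................................
269 .....................................ooooooooooooooo..................................
271 ........................................ooooooooo.....................................
273 ..........................................ooooo.......................................
206 [[249.47342472 236.13770535]]
```

arm_command([
  [1,-0.0027,0,0.0267,0,0,0],
  [1,-0.0027,0,0.0533,0,0,0],
  [1,-0.0027,0,0.0733,0,0,0],
  [1,-0.0027,0,0.0827,0,0,0],
  [1,-0.0027,0,0.0827,0,0,0],
  [0.3,-0.0027,0,0.0827,0,0,0],
  [0.2,-0.0027,0,0.0827,0,0,0],
  [0.2,-0.0027,0,0.0827,0,0,0],
  [0.2,-0.0027,0,0.0827,0,0,0],
  [0.2,-0.0027,0,0.0827,0,0,0],
], squeeze=80)

```text
time: 33.52
tool_pos: [0.4413, -0.1286, 0.0111]
ee_rot: [0.001, 0.738, 0.675, 0.001]
force: [-0.7, 1.1, 6.9]
width: 0.0255
grip_force: 78.5
```

To row units: -190 mm / 750 = -0.2533, -160 mm / 750 = -0.2133.

arm_command([
  [0.1,0,0,-0.0267,0,0,0],
  [0.1,0,0,-0.08,0,0,0],
  [0.1,0,0,-0.1467,0,0,0],
  [0.1,0,0,-0.2133,0,0,0],
  [0.1,0,0,-0.2533,0,0,0],
  [0.1,0,0,-0.2533,0,0,0],
])

```text
time: 34.28
tool_pos: [0.4415, -0.1285, 0.2018]
ee_rot: [0.001, 0.737, 0.676, 0.002]
force: [-0.3, -0.2, -2.3]
width: 0.0253
grip_force: 79.5
```

```bash
python3 -c "
from h import *
o=get_obs();print(o['tool_pos'],o['force'],o['width'])
rows((.506,.395,.2,45),(.506,.395,.017,45))"
```

```text
[ 0.4414725  -0.12847346  0.20180207] [-0.25181928 -0.23012803 -2.25915067] 0.025311317344239227
shift [527.1  18.5   2.7] rotz -0.7854
shift [526.8  17.7 185.7] rotz -0.7854
```

To row units: 527 mm / 750 = 0.7027, 505 mm / 750 = 0.6733, -1.274 rad / 1.5708 = -0.8111.

arm_command([
  [0.1,0.0267,0.0013,0,0,0,-0.0382],
  [0.1,0.0867,0.004,0,0,0,-0.1146],
  [0.1,0.1533,0.0067,0,0,0,-0.191],
  [0.1,0.22,0.008,0,0,0,-0.2737],
  [0.1,0.2867,0.0107,0,0,0,-0.3565],
  [0.1,0.3533,0.012,0,0,0,-0.4393],
  [0.1,0.42,0.0147,0,0,0,-0.522],
  [0.1,0.4867,0.0173,0,0,0,-0.6048],
  [0.1,0.5533,0.02,0,0,0,-0.6875],
  [0.1,0.62,0.0227,0,0,0,-0.7576],
  [0.1,0.6733,0.024,0,0,0,-0.7958],
  [0.1,0.7027,0.024,0,0,0,-0.8111],
])

```text
time: 35.78
tool_pos: [0.5011, 0.3987, 0.1964]
ee_rot: [-0.003, 0.188, 0.982, -0.002]
force: [0.9, -1.4, -3.1]
width: 0.0254
grip_force: 79.3
```

To row units: 145 mm / 750 = 0.1933, 120 mm / 750 = 0.16.

arm_command([
  [0.1,0,0,0.0533,0,0,0],
  [0.1,0,0,0.1067,0,0,0],
  [0.1,0,0,0.16,0,0,0],
  [0.1,0,0,0.1933,0,0,0],
  [0.1,0,0,0.1933,0,0,0],
  [0.1,0,0,0.1933,0,0,0],
])

```text
time: 36.52
tool_pos: [0.5039, 0.3956, 0.0549]
ee_rot: [-0.0, 0.191, 0.982, -0.0]
force: [0.1, -0.6, -2.5]
width: 0.0256
grip_force: 79.4
```

```bash
python3 - <<'E'
from h import *
o=get_obs();print(o['tool_pos'],o['force'],o['width'])
im=capture('top');h=cv2.cvtColor(im,cv2.COLOR_RGB2HSV).astype(int)
for y in range(150,242,3): print(y,''.join('o' if (H<22 and S_>130 and V>80) else ('b' if 95<H<125 and S_>120 else ('#' if V<60 else '.')) for H,S_,V in h[y,68:168:2]))
E
```

```text
[0.50390888 0.39558332 0.05491922] [ 0.07721097 -0.59721015 -2.48194598] 0.025612319467260402
150 .####.............................................
153 .#####............................................
156 #..###b...........................................
159 ##..####...b......................................
162 .##..######.bbbbbbbbbbbbbbbbbbbbbb.b..............
165 ..###.######..bbbbbbbbbbbbbbbbbbbbbbbbbbbbbb......
168 ...##########..#bbbbbbbbbbbbbbbbbbbbbbbbbbbb......
171 ....##########.####oo.......bbbbbbbbbbbbbbbb......
174 ...###########.#####ooooooooooooooobbbbbbbbb......
177 ...###.#######..##b##oobboooooooooobbbbbbbbb......
180 ....###.######.#####booo.oooooooooobbbbbbbb.......
183 .....#################oooooooooooo.bbbbbbbb.......
186 .....##################boooooooooobbbbbbbbb.......
189 .....#####################oooooooobbbbbbbbb.......
192 .....#############bb##......#bb.oobbbbbbbbb.......
195 .....#######b############....o.ooobbbbbbbbb.......
198 ......##bbbb.#.oooooooooob#booooo.bbbbbbbb........
201 ......###bbbooooooooooooooooooooobbbbbbbbb........
204 ......###bb.ooooooooo.boooooooooobbbbbbbbb........
207 ......###bb.ooooooooobboooooooooobbbbbbbbb........
210 .......###boooooooooooooooooooooobbbbbbbbb........
213 ......####bbbbbbbbbbbbbb....oooo.bbbbbbbbb........
216 ......####bbbbbbbbbbbbbbbbbbbbbbbbbbbbbbb.........
219 ........###bbbbbbbbbbbbbbbbbbbbbbbbbbbbbb.........
222 ........###bbbbbbbbbbbbbbbbbbbbbbbbbbbbbb.........
225 ........###bbbbbbbbbbbbbbbbbbbbbbbbbbbbbb.........
228 ........####.......................bbbbbb.........
231 .........###......................................
234 .........###......................................
237 .........####.....................................
240 .........####.....................................
```

The plate is centred over the tray and lined up with its walls. Lowering and releasing.

To row units: 39 mm / 750 = 0.052, 37 mm / 750 = 0.0493.

arm_command([
  [0.1,0,0,0.016,0,0,0],
  [0.1,0,0,0.032,0,0,0],
  [0.1,0,0,0.044,0,0,0],
  [0.1,0,0,0.0493,0,0,0],
  [0.1,0,0,0.052,0,0,0],
  [0.1,0,0,0.052,0,0,0],
])

```text
time: 37.33
tool_pos: [0.5048, 0.3952, 0.0166]
ee_rot: [0.0, 0.191, 0.982, 0.0]
force: [0.6, -0.9, -2.4]
width: 0.0252
grip_force: 79.3
```

arm_command([
  [0.1,0,0,0.0013,0,0,0],
  [0.1,0,0,0.0013,0,0,0],
  [0.5,0,0,0.0013,0,0,0],
  [0.7,0,0,0.0013,0,0,0],
  [0.7,0,0,0.0013,0,0,0],
  [0.7,0,0,0,0,0,0],
  [0.7,0,0,-0.0267,0,0,0],
  [0.7,0,0,-0.08,0,0,0],
  [0.7,0,0,-0.1467,0,0,0],
  [0.7,0,0,-0.2133,0,0,0],
  [0.7,0,0,-0.2667,0,0,0],
  [0.7,0,0,-0.2667,0,0,0],
])

```text
time: 38.83
tool_pos: [0.5069, 0.3963, 0.2224]
ee_rot: [0.003, 0.191, 0.981, 0.004]
force: [-0.3, 0.5, -0.9]
width: 0.0596
grip_force: 0.0
```

To row units: 240 mm / 750 = 0.32, 230 mm / 750 = 0.3067.

arm_command([
  [0.7,-0.0533,0.0533,-0.0267,0,0,0],
  [0.7,-0.0267,0.1067,-0.0267,0,0,0],
  [0.7,0.0533,0.1467,-0.0267,0,0,0],
  [0.7,0.12,0.1467,-0.0267,0,0,0],
  [0.7,0.1867,0.12,-0.0267,0,0,0],
  [0.7,0.2533,0.0667,-0.0267,0,0,0],
  [0.7,0.3067,0,-0.0267,0,0,0],
  [0.7,0.32,-0.04,-0.0267,0,0,0],
  [0.7,0.32,-0.04,-0.0267,0,0,0],
])

```text
time: 39.95
tool_pos: [0.2687, 0.4555, 0.2364]
ee_rot: [-0.001, 0.19, 0.982, -0.0]
force: [0.9, 0.8, 0.5]
width: 0.06
grip_force: 0.0
```

```bash
python3 - <<'E'
from h import *
o=get_obs();print(o['tool_pos'],o['time'])
a=capture('top')[:,:,::-1];b=capture('side')[:,:,::-1]
for n,i in(('side',b),('top',a)): np.save(f'last_{n}.npy',i)
cr=lambda im,x,y,w,h:cv2.resize(im[y:y+h,x:x+w],(400,300),interpolation=2)
cv2.imwrite('pics/end.png',np.vstack([np.hstack([cr(a,60,60,200,150+25),cr(b,290,210,140,105+30)]),np.hstack([cr(a,320,70,140,130+30),cr(b,140,80,240,180)])]))
E
```

```text
[0.26872483 0.45550207 0.2364189 ] 39.95
```

View pics/end.png

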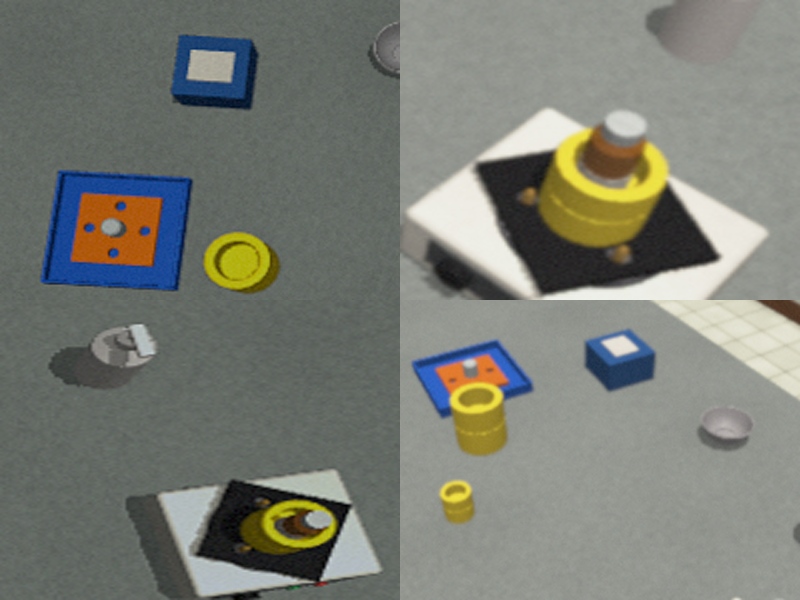

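All is in place: black plate on the studs, cup over the hub, vial upright in the cup (side crop 620,150), orange plate flat in the tray, and the bystanders unmoved. Handing in.

```bash
python3 -c "
from station import *
print(sign_off())"
```

```text
the job is handed in; nothing more can be done
None
```

I handed the job in at about 40 s of the 141 s limit. The final pictures show the black plate home on the shaker's studs, the cup over its hub and the vial upright in the cup; the orange plate lies flat in the tray, hub up, and the pump bottle, steel dish and swab box look unmoved. The hand-in returned no verdict.

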